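# Dial open the counter cash safe

## Task

Open the low cash safe on the counter: turn its dial left (anticlockwise from above) to 34, then right to 5, then left again until the bolt is drawn and the dial comes up against its stop, without forcing it, and slide the hatch fully open. Stop on each number without passing it, and leave the tape roll, calculator and stapler where they are.

Things in the scene. Friction and masses are not known exactly. Their poses are not given: they have to be found in the camera images.
- safe: Grey steel cash safe, 240 x 420 x 110 mm (x, y, z), fixed to the counter; origin at the centre of its underside. Its +y end holds free top plate, its -y end the dial, the hatch lies between. Its yaw is the yaw of the dial ring's zero mark.
- dialhead: Black dial ring, 104 mm across, 3 mm thick, fixed on the safe's top (110 mm above the counter), with the hidden lock works and bolt under it; origin at the centre of its underside, on the dial's axis, 125 mm to the -y side of the safe's centre (up to 6 mm off in x). Where the dial's last stop lies differs from safe to safe by 0.27 rad either way, so it must be felt.
- dial_zero (a point): The zero mark of the ring: a pair of extra-long parallel white bars, 51 mm from the dial's axis in the ring's +x direction (the side away from the robot). There are 40 white marks, every fifth one longer; the numbers 0 to 39 run clockwise seen from above, so 34 lies six marks anticlockwise from zero and 5 lies five marks clockwise.
- dial (a joint): Dial angle, rad: 0 with the pointer at zero, growing to the left (anticlockwise). One number is 0.1571: 34 is +0.942, 5 is -0.785; stop within 0.09 of each, further past spoils the lock for good. Starts within 0.3 of zero. Takes 0.03 to 0.16 N m; on the last turn left, from about -0.3 on, 0.3 N m while it draws the bolt.
- dial_grip (a point): Middle of the dial's steel grip bar, on the axis, 33 mm above the safe's top; turns with the dial. The bar is 54 mm long along this point's x (to the pointer), 14 mm thick along y; its top lies 8 mm above this point, its foot 24 mm below, on the steel dial disc (74 mm across). A dark stripe on top, nearer the pointer's end, and a dark dash on the disc mark the pointer.
- dial_stop (a point): On the dial's axis at the ring's underside: about its last stop. On the last turn left the dial stops hard somewhere between -0.17 and +0.39 rad. Only within 0.06 rad of that stop is the bolt drawn clear of the hatch; it then stays there when let go. More than about 0.5 N m against the stop is forcing it. No stop by +0.5 means the numbers were not set well.
- hatch (a joint): Hatch travel in m, 0 shut, 0.100 fully open (end stop); slides along the safe's +y. It drags with about 3 N. While the bolt is not drawn it moves only about 8 mm and then catches; it must not be pulled harder than 12 N then.
- hatch_grip (a point): Grip point of the hatch's black bridge handle, moves with the hatch, 32 mm above the safe's top, at the middle of the steel hatch plate (150 x 120 x 6 mm). The handle's rail is 74 mm long along the safe's x, 14 mm thick along y and 16 mm high, from 6 mm below to 10 mm above this point; two posts carry it, and below it the plate's top lies 24 mm under this point.
- tape: Roll of tape lying flat on the counter, 72 mm across, 19 mm high; bystander, origin at the centre of its underside.
- calculator: Desk calculator lying on the counter, 150 x 85 x 18 mm; bystander, origin at the centre of its underside.
- stapler: Black stapler on the counter, 130 x 34 x 44 mm; bystander, origin at the centre of its underside.

How it is judged:
On the way, in this order (a step that is already met when the one before it is completed fails the run):
1. the dial is turned left to 34 (within 0.09 rad) (value of joint dial between 0.8525 and 1.0325 rad), for 0.1 s.
2. then right to 5 (within 0.09 rad) (value of joint dial between -0.8754 and -0.6954 rad), for 0.1 s.
3. then left again towards the stop, the hatch still shut (value of joint dial above -0.25 rad and value of joint hatch below 0.015 m), for 0.1 s.
At the end, for the whole second after the job is handed in: The hatch stands open at least 90 of its 100 mm and is at rest (value of joint hatch above 0.09 m and velocity of joint hatch between -0.01 and 0.01 m/s); the robot touches nothing.
It fails at once if the bolt is forced: more than 12 N between the lock's works and the safe (dial forced against its stop, or the hatch pulled against the bolt) (contact force between dialhead and safe above 12 N).
It fails at once if tape roll, calculator or stapler moved by more than 30 mm (distance of any of tape, calculator, stapler from where it was at the start of the episode above 0.03 m).
It also fails if it takes over 72 s, if anything falls off the work surface, if the arm or the gripper's body presses on something with over 40 N, if the wrist force passes 120 N, or if a joint passes its speed limit or range.

## Robot

A 7-joint arm with a two-finger parallel gripper is mounted at the origin on the work surface. World frame = base frame: x ahead of the robot, y to its left, z up, the work surface at z = 0. Lengths are in m, angles in rad, forces in N, time in s.
With the tool pointing down it reaches from about 0.4 to 0.875 m from the base axis. Payload 19.3 kg.
Tool frame: the origin (TCP) lies midway between the tips of the shut fingers; the grasp point (between the pads) lies 19 mm behind it (bot.grip_point_offset is the distance from the TCP to the grasp point, in m); z points along the fingers, y is the direction in which the jaws open and shut (so a half turn about z gives the same grasp; the last joint's range is limited). The gripper opens to 85 mm and grips with 20 to 120 N. Pads are 22 mm wide; open, the fingers measure 114 mm over their backs; the gripper's body (76 mm by 85 mm) begins 54 mm behind the grasp point. The pads swing forward as they close: fully open they stand 13 mm farther back than shut.
Start: joints at [1.113, 0.521, -0.036, 1.599, 0.021, 1.021, -0.113], TCP at [0.236, -0.579, 0.231] pointing down, gripper open.
Joint ranges: [-2.91, 2.91], [-0.3, 2.13], [-1.5, 1.42], [0.17, 2.43], [-1.26, 4.41], [0.16, 1.93], [-2.52, 2.52]. Speed limits (rad/s): [1.89, 1.89, 2.39, 2.39, 3.01, 3.01, 3.01].

## Interface

Orientations are given as [roll, pitch, yaw] about the fixed x, y, z axes, in that order (R = Rz(yaw) Ry(pitch) Rx(roll)).
In Python, from workcell import bot, viewer, workorder gives the robot as it stands.
- The arm moves only by the tool move_arm, never from a script. Its argument "plan" is a list of rows, each a list of 6 numbers: the shift along the tool's x, y, z scaled (see below), then the turn, a rotation vector about the tool's x, y, z scaled (see below). A call has 1 to 5 rows; each row shifts and turns the commanded pose from where the row before left it, along the tool's axes as they then stand; what a row does not reach is not made up. The controller multiplies each number of a shift by 0.025 m and each number of a turn by pi rad. A row lasts 1/10 s, in which the tool goes at most 50 mm and 8.59 degrees, less where a joint would pass 70% of its speed; a pose out of reach is approached as far as the arm can. A call with a number of a shift or a turn outside -1 to 1 is refused whole. A call with a gripper value outside its range is refused whole. "claw" is the closure, from -1 (fully open) to 1 (shut), so that 0 is half open, set as the call begins (left out, the last holds). The fingers move at their own pace and stop on an object; "force" is the grip in N (left out, the last holds). Time passes only in rows, so rows that do not move let the fingers close. It gives the time, the measured TCP pose, the force and the opening at its end, in the units of the state.
- bot.observe(): the state, without advancing time (a new reading comes with each control period).
- viewer.grab_frame(name): name is "scene" or "top" or "wrist"; returns the picture (480x640x3 uint8, red, green, blue); there is no depth.
- viewer.camera_info(name): a dict with "K" (3x3 intrinsics, pixels), "R" (3x3) and "t" (3): a world point X has camera coordinates R X + t. Camera axes: x right, y down, z forward; pixel columns grow to the right and rows downward; lengths in m; the calibration is good to about 2 mm. The wrist camera is an equidistant fisheye: a pixel r from the principal point sees the ray r / f radians off the axis. A picture is of the moment at which its call begins: read the wrist's pose just before it. camera_info takes no time and is no camera call; for the wrist camera it gives the pose at the moment of the call.
- workorder.job_done(): hands the job in, once; it reports no verdict.
The state is a dict: "clock": time; "qpos": joint angles; "qd": joint speeds; "joint_efforts": joint torques, N m; "position": TCP position; "tool_rot": TCP orientation; "force": force on the tool from outside, world axes, zero at the start; "moment": the same for the moment, N m; "grip_width": finger opening in m.
Only numpy, scipy, OpenCV 4.12 (cv2) and the standard library are available. Lean on these libraries where they do the work, as an engineer would, in place of code of your own. Each camera call takes 0.05 s, during which the arm holds its last target.

## Working session

There is one attempt and no reset: what is moved stays moved. The work goes in short steps, Python scripts to look and compute and a tool call to move; the robot and the scene stay as the last step left them, time stands still between calls to the robot, and variables do not carry over. Pictures are saved under pics/ and viewed, and the job is handed in when it is done.

Besides the shell and the picture viewer there is one more tool, called by a JSON object that holds its "method" and its "body". move_arm: Moves the arm, as the interface text tells. Shifts and turns lie within -1 to 1; 1 stands for 0.025 m of shift or pi rad of turn. Its arguments: {"type":"object","properties":{"plan":{"type":"array","items":{"type":"array","items":{"type":"number"}}},"claw":{"type":"number"},"force":{"type":"number"}},"required":["plan"]}

```bash
mkdir -p pics; ls; python3 - <<'E'
from workcell import bot, viewer, workorder
import cv2, numpy as np
print(bot.observe())
for n in("scene","top","wrist"):
    i=viewer.camera_info(n);print(n,{k:np.round(v,4).tolist() if not isinstance(v,str) else v for k,v in i.items()})
    cv2.imwrite(f"pics/{n}0.png",viewer.grab_frame(n)[:,:,::-1])
E
```

```text
pics
{'clock': 0.0, 'qpos': array([ 1.11282005,  0.52200601, -0.03631365,  1.59999376,  0.02120291,
        1.02112904, -0.11278401]), 'qd': array([-0.00042989,  0.00049432, -0.0004623 , -0.00013496, -0.00090401,
        0.00236112,  0.00043078]), 'joint_efforts': array([-6.32136616e-04, -9.27068567e+01,  1.97963633e+00, -3.69920182e+01,
        1.78308453e-02,  8.13903665e-03,  2.29773013e-05]), 'position': array([ 0.23615955, -0.57829671,  0.23073599]), 'tool_rot': array([-3.14044529e+00,  9.25495449e-05,  3.87771689e-01]), 'force': array([ 0.09670693, -0.51381056, -0.12062499]), 'moment': array([-0.04330976,  0.02156057, -0.00760703]), 'grip_width': 0.08491068580973239}
scene {'K': [[469.693, 0.0, 323.9808], [0.0, 469.693, 234.8448], [0.0, 0.0, 1.0]], 'R': [[0.4508, 0.8925, 0.0116], [0.7609, -0.3775, -0.5278], [-0.4667, 0.2468, -0.8493]], 't': [-0.2928, -0.3609, 1.2202]}
top {'K': [[438.9869, 0.0, 316.0471], [0.0, 438.9869, 244.4853], [0.0, 0.0, 1.0]], 'R': [[0.0191, -0.9992, -0.0364], [-0.9935, -0.0149, -0.1132], [0.1126, 0.0384, -0.9929]], 't': [0.0607, 0.5695, 0.8941]}
wrist {'K': [[371.6483, 0.0, 321.0121], [0.0, 371.6483, 241.2825], [0.0, 0.0, 1.0]], 'R': [[0.3776, -0.926, -0.0019], [-0.8852, -0.3616, 0.2925], [-0.2716, -0.1088, -0.9563]], 't': [-0.6237, -0.0386, 0.3789]}
```

View pics/scene0.png

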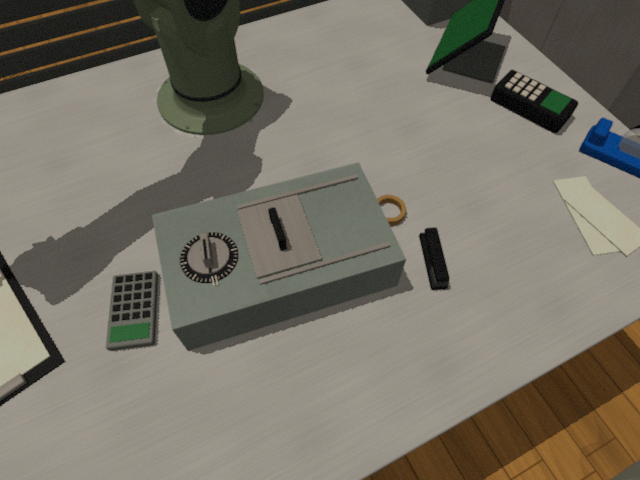

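View pics/top0.png

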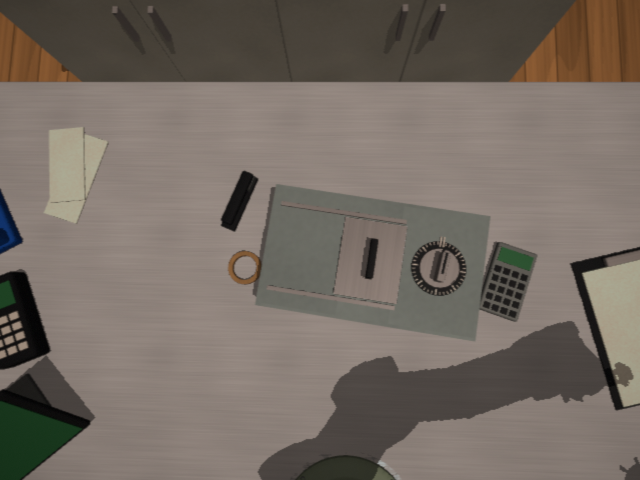

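View pics/wrist0.png

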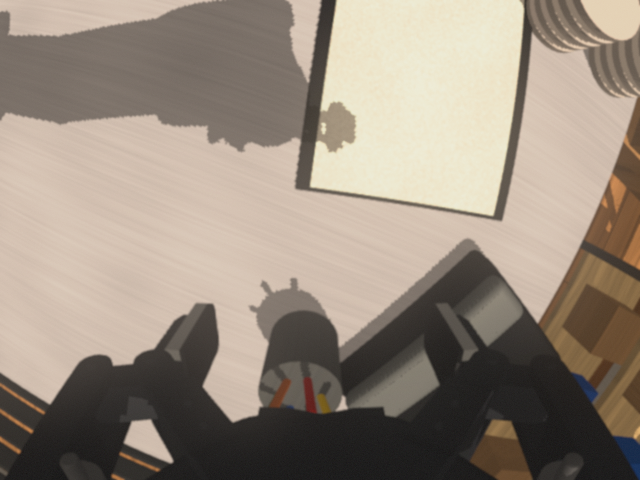

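The three pictures show the safe, with the dial near (438,267) in top and (209,257) in scene. The handle is near (371,258) in top and (278,229) in scene. Next I'll enlarge the dial and handle.

```bash
python3 - <<'E'
import cv2, numpy as np
a=cv2.imread('pics/top0.png')[225:310,340:480]; b=cv2.imread('pics/scene0.png')[190:300,160:300]
cv2.imwrite('pics/topz.png',cv2.resize(a,None,fx=5.5,fy=5.5,interpolation=cv2.INTER_CUBIC))
cv2.imwrite('pics/scenez.png',cv2.resize(b,None,fx=5,fy=5,interpolation=cv2.INTER_CUBIC))
E
```

```text
(no output)
```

View pics/topz.png

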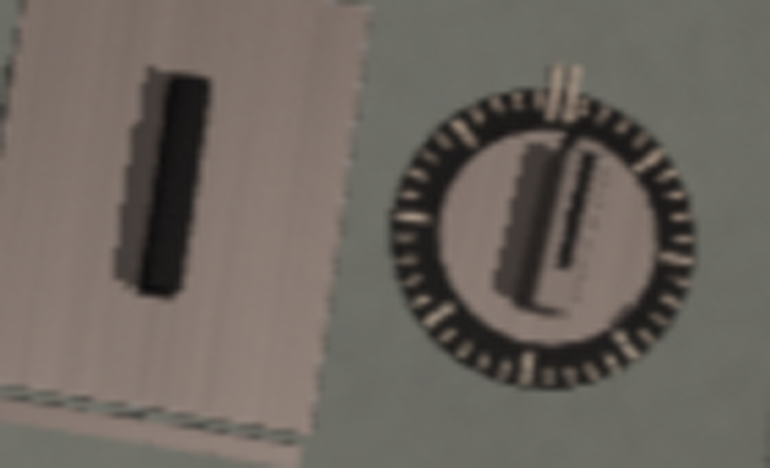

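View pics/scenez.png

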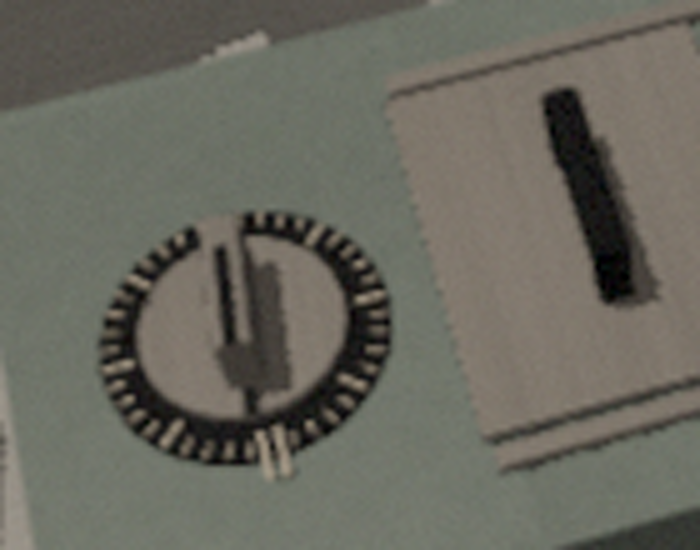

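```bash
cat > h.py <<'E'
import numpy as np
from workcell import bot, viewer
C={n:viewer.camera_info(n) for n in("scene","top")}
def ray(n,p):
    c=C[n];R=np.array(c['R']);d=R.T@np.linalg.solve(np.array(c['K']),[p[0],p[1],1.]);o=-R.T@np.array(c['t']);return o,d/np.linalg.norm(d)
def tri(ps):
    A=np.zeros((3,3));b=np.zeros(3)
    for n,p in ps:
        o,d=ray(n,p);P=np.eye(3)-np.outer(d,d);A+=P;b+=P@o
    X=np.linalg.solve(A,b);return X
def atz(n,p,z):
    o,d=ray(n,p);return o+d*(z-o[2])/d[2]
def proj(n,X):
    c=C[n];q=np.array(c['K'])@(np.array(c['R'])@X+np.array(c['t']));return q[:2]/q[2]
E
python3 - <<'E'
from h import *
np.set_printoptions(precision=4,suppress=True)
T=lambda x,y:('top',(340+x/5.5,225+y/5.5)); S=lambda x,y:('scene',(160+x/5,190+y/5))
def two(name,t,s,z):
    print(name,tri([t,s]),'atz',atz(*t,z),atz(*s,z)); return (atz(*t,z)+atz(*s,z))/2
c=two('ring',T(543,238),S(246,338),.113)
z=two('zero',T(565,93),S(276,453),.113)
c_t,c_s=[np.array(a) for a in(atz(*T(543,238),.113),atz(*S(246,338),.113))]
for a,b in((c_t,atz(*T(565,93),.113)),(c_s,atz(*S(276,453),.113))): d=b-a;print('yaw0',np.arctan2(d[1],d[0]),np.linalg.norm(d))
d=two('dash',T(572,137),S(250,400),.119)
s1=two('strA',T(590,155),S(232,345),.151); s2=two('strB',T(566,268),S(221,250),.151)
for t in(0,1):
  a=[atz(*T(590,155),.151),atz(*S(232,345),.151)][t];b=[atz(*T(566,268),.151),atz(*S(221,250),.151)][t];q=a-b;print('ptr yaw',np.arctan2(q[1],q[0]))
  a=[atz(*T(572,137),.119),atz(*S(250,400),.119)][t];q=a-[c_t,c_s][t];print('dash yaw',np.arctan2(q[1],q[0]),np.linalg.norm(q))
h1=two('hA',T(190,78),S(620,297),.152);h2=two('hB',T(158,293),S(562,92),.152)
print((h1+h2)/2,np.arctan2(*(h1-h2)[1::-1]))
# corners from top
for p in((277,185),(490,215),(257,305),(475,339)): print('top corner',atz('top',p,.11))
for p in((153,214),(361,165),(403,262),(178,330)): print('sc corner',atz('scene',p,.11))
E
```

```text
ring [ 0.5181 -0.1679  0.1052] atz [ 0.5173 -0.1667  0.113 ] [ 0.5232 -0.1673  0.113 ]
zero [ 0.5687 -0.1745  0.1097] atz [ 0.5679 -0.1749  0.113 ] [ 0.5711 -0.1733  0.113 ]
yaw0 -0.16060107068550247 0.051212528939665464
yaw0 -0.12491982907420604 0.04831546556973349
dash [ 0.5519 -0.1748  0.1208] atz [ 0.5519 -0.1756  0.119 ] [ 0.551  -0.1745  0.119 ]
strA [ 0.5435 -0.1737  0.1459] atz [ 0.5427 -0.1733  0.151 ] [ 0.547  -0.1729  0.151 ]
strB [ 0.5058 -0.1649  0.1463] atz [ 0.5052 -0.165   0.151 ] [ 0.5096 -0.1638  0.151 ]
ptr yaw -0.2193271087245194
dash yaw -0.25128992013477713 0.036206498240538766
ptr yaw -0.23862096544925274
dash yaw -0.25096018001428116 0.02930109983772539
hA [ 0.5708 -0.0433  0.1204] atz [ 0.5663 -0.0414  0.152 ] [ 0.5888 -0.048   0.152 ]
hB [ 0.4953 -0.0309  0.1438] atz [ 0.4946 -0.0312  0.152 ] [ 0.5013 -0.0316  0.152 ]
[ 0.5377 -0.0381  0.152 ] -0.16577272039181737
top corner [0.6767 0.1468 0.11  ]
top corner [ 0.6218 -0.2664  0.11  ]
top corner [0.4412 0.1784 0.11  ]
top corner [ 0.3866 -0.2329  0.11  ]
sc corner [ 0.3843 -0.2307  0.11  ]
sc corner [0.4535 0.1823 0.11  ]
sc corner [0.684  0.1398 0.11  ]
sc corner [ 0.6275 -0.2585  0.11  ]
```

{"method": "move_arm", "body": {"plan": [[0.8,-0.53,-0.06,0,0,0],[0.8,-0.53,-0.06,0,0,0],[0.8,-0.53,-0.06,0,0,0],[0.8,-0.53,-0.06,0,0,0],[0.8,-0.53,-0.06,0,0,0]], "claw": -1}}

```text
clock: 0.65
position: [0.3042, -0.4785, 0.2387]
tool_rot: [-3.141, 0.0, 0.388]
force: [0.9, -0.5, 0.1]
grip_width: 0.0853
```

{"method": "move_arm", "body": {"plan": [[0.8,-0.53,-0.06,0,0,0],[0.8,-0.53,-0.06,0,0,0],[0.8,-0.53,-0.06,0,0,0],[0.8,-0.53,-0.06,0,0,0],[0.8,-0.53,-0.06,0,0,0]]}}

```text
clock: 1.15
position: [0.3718, -0.3794, 0.2462]
tool_rot: [-3.141, 0.0, 0.388]
force: [-0.2, -0.7, -0.5]
grip_width: 0.0852
```

{"method": "move_arm", "body": {"plan": [[0.8,-0.53,-0.06,0,0,0],[0.8,-0.53,-0.06,0,0,0],[0.8,-0.53,-0.06,0,0,0],[0.8,-0.53,-0.06,0,0,0],[0.8,-0.53,-0.06,0,0,0]]}}

```text
clock: 1.65
position: [0.4393, -0.2803, 0.2538]
tool_rot: [-3.141, 0.0, 0.388]
force: [-0.6, -0.5, -0.3]
grip_width: 0.0854
```

{"method": "move_arm", "body": {"plan": [[0,0,0,0,0,0.04],[0,0,0,0,0,0.04],[0,0,0,0,0,0.04],[0,0,0,0,0,0.04],[0,0,0,0,0,0.04]]}}

```text
clock: 2.15
position: [0.4388, -0.2811, 0.2537]
tool_rot: [-3.141, 0.0, -0.246]
force: [-0.4, 1.0, -0.4]
grip_width: 0.0851
```

```bash
python3 - <<'E'
from workcell import bot, viewer
import cv2, numpy as np,json
i=viewer.camera_info('wrist')
json.dump({k:np.array(v).tolist() for k,v in i.items() if k in('K','R','t')},open('pics/w1.json','w'))
cv2.imwrite("pics/w1.png",viewer.grab_frame('wrist')[:,:,::-1])
print(bot.observe()['qpos'],-np.array(i['R']).T@np.array(i['t']))
E
```

```text
[ 0.47026436  0.33105798 -0.01821491  1.84542728  0.00711052  0.96549499
 -1.37573093] [ 0.5101013  -0.29913819  0.39522696]
```

View pics/w1.png

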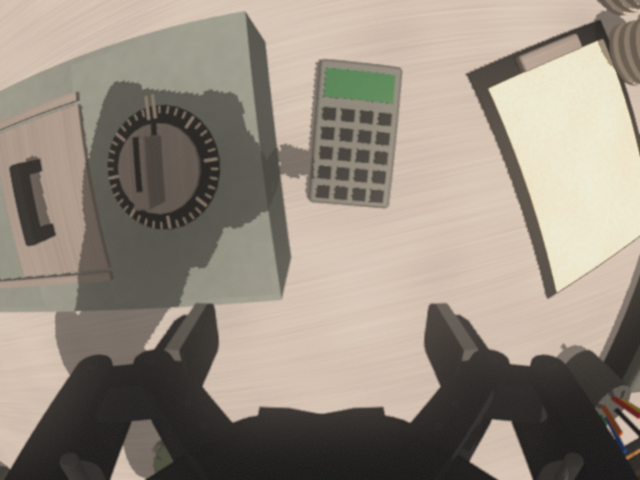

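{"method": "move_arm", "body": {"plan": [[0.1,-0.9,0,0,0,0],[0,-0.9,0,0,0,0],[0,-0.9,0,0,0,0],[0,-0.9,0,0,0,0],[0,-0.9,0,0,0,0]]}}

```text
clock: 2.7
position: [0.4682, -0.1716, 0.2538]
tool_rot: [3.142, 0.0, -0.238]
force: [-0.9, 0.3, 0.1]
grip_width: 0.0855
```

```bash
python3 - <<'E'
from workcell import bot, viewer
import cv2, numpy as np,json
i=viewer.camera_info('wrist')
json.dump({k:np.array(v).tolist() for k,v in i.items() if k in('K','R','t')},open('pics/w2.json','w'))
cv2.imwrite("pics/w2.png",viewer.grab_frame('wrist')[:,:,::-1])
print(bot.observe()['qpos'],-np.array(i['R']).T@np.array(i['t']))
E
```

```text
[ 0.28655097  0.2949419  -0.07545096  1.89759239  0.02514317  0.9500417
 -1.60552338] [ 0.53961325 -0.18904166  0.3953155 ]
```

View pics/w2.png

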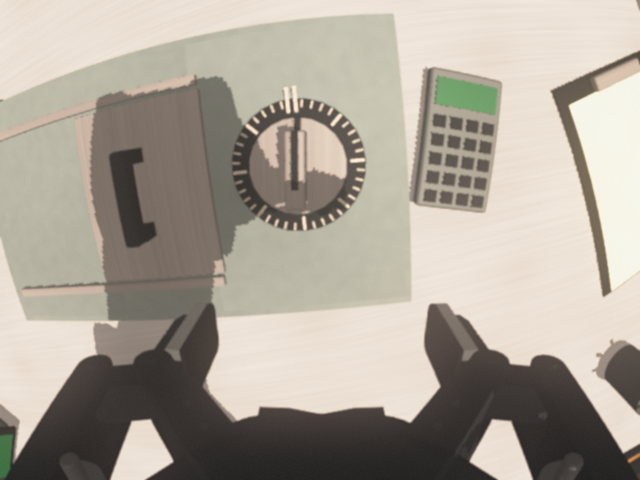

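Wrist view 2 shows the ring centred near (299,165), the zero bars near (290,98), and the grip bar from about (299,127) to (295,190). The handle runs from (135,150) to (142,243). I'll rectify both wrist views onto horizontal planes to measure them.

```bash
cat >> h.py <<'E'
import cv2,json
def wproj(c,X):
    R,t,K=[np.array(c[k]) for k in('R','t','K')]
    q=X@R.T+t;r=np.hypot(q[...,0],q[...,1]);th=np.arctan2(r,q[...,2]);s=np.where(r>1e-9,th/np.maximum(r,1e-9),0)
    return np.stack([K[0,0]*q[...,0]*s+K[0,2],K[1,1]*q[...,1]*s+K[1,2]],-1)
def rect(name,z,x0,x1,y0,y1,res,out):
    # row downwards = -x, column right = -y (north-up = +x)
    c=json.load(open(f'pics/{name}.json'));im=cv2.imread(f'pics/{name}.png')
    xs=np.arange(x1,x0,-res);ys=np.arange(y1,y0,-res)
    X=np.stack(np.meshgrid(xs,ys,indexing='ij')+[np.full((len(xs),len(ys)),z)] if False else [*np.meshgrid(xs,ys,indexing='ij'),np.full((len(xs),len(ys)),z)],-1)
    m=wproj(c,X).astype(np.float32);o=cv2.remap(im,m[...,0],m[...,1],cv2.INTER_CUBIC);cv2.imwrite(out,o);return o
E
python3 - <<'E'
from h import *
outs=[]
for z in(.113,.151):
    outs.append(np.hstack([rect(n,z,.448,.588,-.238,-.098,.00035,'pics/tmp.png') for n in('w1','w2')]))
    cv2.imwrite(f'pics/r{int(z*1000)}.png',outs[-1])
E
```

```text
(no output)
```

View pics/r113.png

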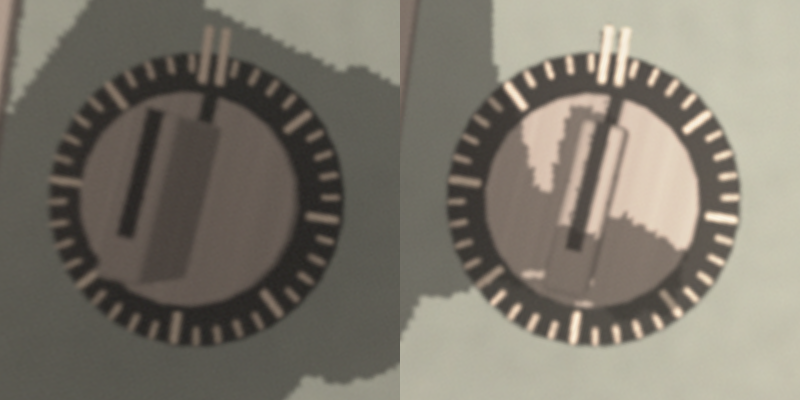

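View pics/r151.png

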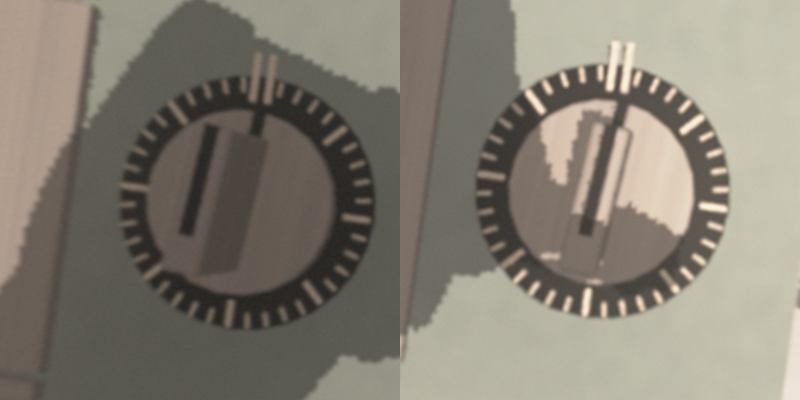

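```bash
python3 - <<'E'
from h import *
a=[rect(n,.151,.478,.558,-.206,-.126,.0002,'pics/tmp.png') for n in('w1','w2')]
cv2.imwrite('pics/rz.png',np.hstack(a))
b=[rect(n,.152,.485,.595,-.09,.01,.0003,'pics/tmp.png') for n in('w1','w2')]
cv2.imwrite('pics/rh.png',np.hstack(b))
E
```

```text
(no output)
```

View pics/rz.png

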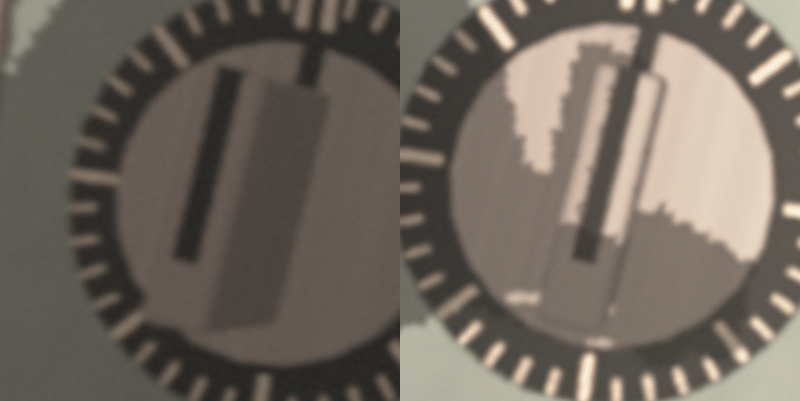

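View pics/rh.png

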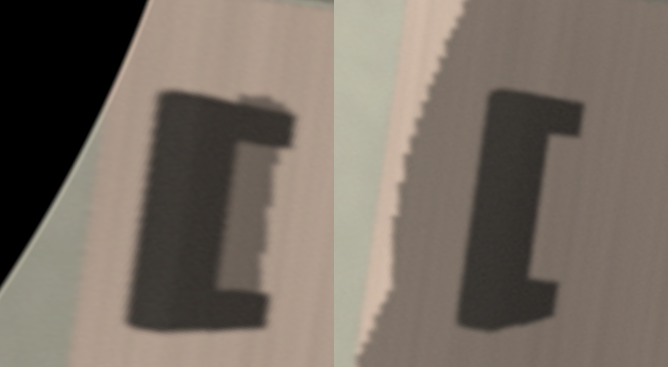

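{"method": "move_arm", "body": {"plan": [[0.95,-0.35,0,0,0,0],[0.95,-0.34,0,0,0,0],[0,0,0,0,0,0],[0,0,0.8,0,0,0],[0,0,0.8,0,0,0]]}}

```text
clock: 3.25
position: [0.5183, -0.1672, 0.2134]
tool_rot: [3.142, -0.0, -0.238]
force: [-0.6, 0.4, 0.6]
grip_width: 0.0851
```

{"method": "move_arm", "body": {"plan": [[0,0,0.8,0,0,0],[0,0,0.8,0,0,0],[0,0,0.6,0,0,0],[0,0,0,0,0,0]]}}

```text
clock: 3.65
position: [0.5171, -0.167, 0.1571]
tool_rot: [3.142, 0.003, -0.239]
force: [-0.2, -0.1, 0.7]
grip_width: 0.0856
```

```bash
python3 - <<'E'
from workcell import bot, viewer
import cv2, numpy as np,json
i=viewer.camera_info('wrist')
json.dump({k:np.array(v).tolist() for k,v in i.items() if k in('K','R','t')},open('pics/w3.json','w'))
o=bot.observe();print(o['position'],o['tool_rot'],o['moment'])
cv2.imwrite("pics/w3.png",viewer.grab_frame('wrist')[:,:,::-1])
E
```

```text
[ 0.51706743 -0.16698088  0.15713463] [ 3.14158569  0.00325393 -0.23882726] [-0.01751348 -0.03033973 -0.04357447]
```

View pics/w3.png

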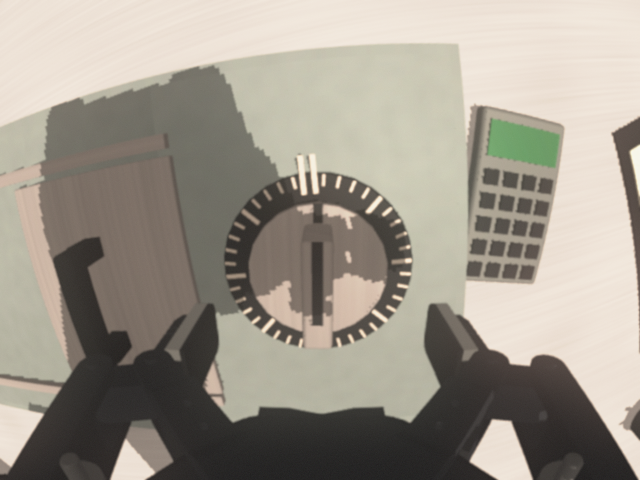

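The bar sits midway between the fingers (bar at column 318, finger midpoint about 321) and parallel to them. I'll go down and close.

{"method": "move_arm", "body": {"plan": [[0.02,0,0.6,0,0,0],[0.02,0,0.6,0,0,0],[0,0,0,0,0,0]]}}

```text
clock: 4.0
position: [0.5189, -0.1673, 0.1284]
tool_rot: [-3.142, 0.001, -0.24]
force: [1.1, 0.7, 0.3]
grip_width: 0.0855
```

```bash
python3 - <<'E'
from workcell import bot
o=bot.observe();print(o)
E
```

```text
{'clock': 4.0, 'qpos': array([ 0.2551867 ,  0.53339651, -0.07087061,  1.89920899,  0.05502466,
        0.71211429, -1.65803236]), 'qd': array([ 0.00048653, -0.02571682,  0.00174437, -0.01782865, -0.00277142,
        0.03650231,  0.00041401]), 'joint_efforts': array([-2.94914993e-02, -8.38056278e+01,  1.38804663e+00, -2.80928278e+01,
        1.18644484e-01, -1.01866331e+00, -8.54200590e-02]), 'position': array([ 0.5188886 , -0.16725631,  0.1284005 ]), 'tool_rot': array([-3.14158299e+00,  1.27918260e-03, -2.39654097e-01]), 'force': array([1.09019556, 0.72300123, 0.26132192]), 'moment': array([0.0269989 , 0.02260066, 0.00452784]), 'grip_width': 0.08548130026476101}
```

{"method": "move_arm", "body": {"plan": [[0,-0.04,0,0,0,0],[0,0,0,0,0,0],[0,0,0,0,0,0],[0,0,0,0,0,0],[0,0,0,0,0,0]], "claw": 1, "force": 50}}

```text
clock: 4.5
position: [0.5198, -0.1661, 0.1292]
tool_rot: [-3.141, -0.001, -0.24]
force: [0.2, 15.4, 24.0]
grip_width: 0.0131
```

{"method": "move_arm", "body": {"plan": [[0,0,0,0,0,0],[0,0,0,0,0,0],[0,0,0,0,0,0],[0,0,0,0,0,0],[0,0,0,0,0,0]]}}

```text
clock: 5.0
position: [0.5198, -0.1659, 0.1293]
tool_rot: [-3.141, -0.0, -0.24]
force: [-1.6, 3.0, 8.0]
grip_width: 0.0125
```

```bash
cat > snap.py <<'E'
import sys
from workcell import bot, viewer
import cv2, numpy as np,json
n=sys.argv[1]
i=viewer.camera_info('wrist')
json.dump({k:np.array(v).tolist() for k,v in i.items() if k in('K','R','t')},open(f'pics/{n}.json','w'))
o=bot.observe();print(*[(k,np.round(o[k],4).tolist()) for k in('clock','position','tool_rot','force','moment','grip_width')])
cv2.imwrite(f"pics/{n}.png",viewer.grab_frame('wrist')[:,:,::-1])
E
python3 snap.py w4
```

```text
('clock', 5.0) ('position', [0.5198, -0.1659, 0.1293]) ('tool_rot', [-3.1411, -0.0004, -0.2402]) ('force', [-1.6221, 2.9815, 7.9676]) ('moment', [0.6332, 0.395, -0.0299]) ('grip_width', 0.0125)
```

View pics/w4.png

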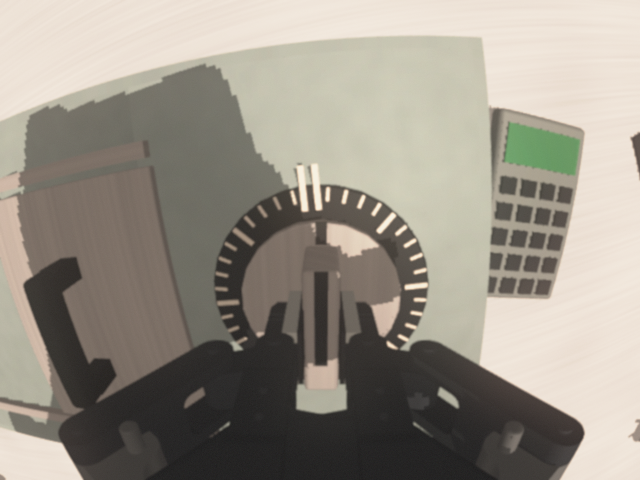

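```bash
python3 - <<'E'
from h import *
a=[rect('w4',z,.458,.578,-.226,-.106,.0003,'pics/tmp.png') for z in(.113,.119)]
cv2.imwrite('pics/r4.png',np.hstack(a))
E
```

```text
(no output)
```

View pics/r4.png

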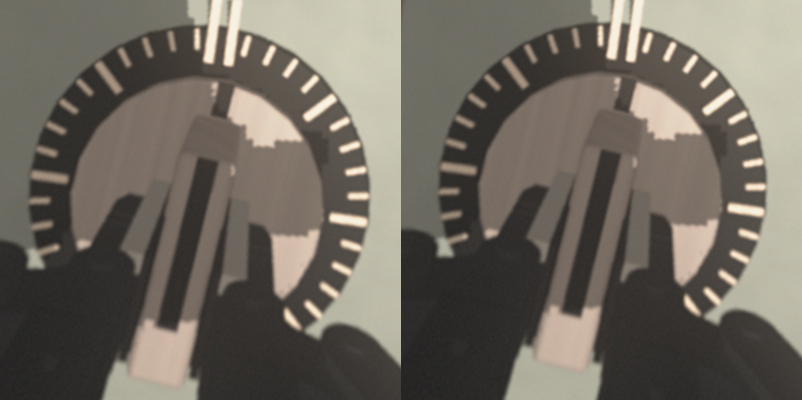

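{"method": "move_arm", "body": {"plan": [[-0.04,0,0,0,0,0],[0,0,0,0,0,-0.02],[0,0,0,0,0,-0.02],[0,0,0,0,0,-0.02],[0,0,0,0,0,0]]}}

```text
clock: 5.55
position: [0.5198, -0.1659, 0.1293]
tool_rot: [-3.141, -0.002, -0.049]
force: [4.9, 2.1, 2.7]
grip_width: 0.0126
```

```bash
python3 snap.py w5
```

```text
('clock', 5.55) ('position', [0.5198, -0.1659, 0.1293]) ('tool_rot', [-3.1413, -0.0024, -0.0492]) ('force', [4.9246, 2.0647, 2.6809]) ('moment', [0.3764, -1.0262, 0.0694]) ('grip_width', 0.0126)
```

View pics/w5.png

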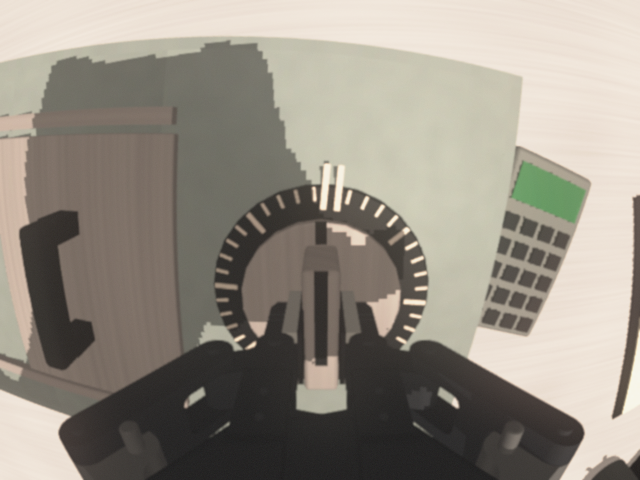

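{"method": "move_arm", "body": {"plan": [[0,0,0,0,0,-0.03],[0,0,0,0,0,-0.03],[0,0,0,0,0,-0.03],[0,0,0,0,0,-0.03],[0,0,0,0,0,-0.03]]}}

```text
clock: 6.1
position: [0.5198, -0.1657, 0.1293]
tool_rot: [3.141, -0.002, 0.424]
force: [4.4, 2.9, 2.3]
grip_width: 0.0131
```

{"method": "move_arm", "body": {"plan": [[0,0,0,0,0,-0.03],[0,0,0,0,0,-0.03],[0,0,0,0,0,-0.02],[0,0,0,0,0,-0.01],[0,0,0,0,0,0]]}}

```text
clock: 6.6
position: [0.5197, -0.1656, 0.1293]
tool_rot: [3.14, -0.002, 0.704]
force: [3.9, 4.1, 5.1]
grip_width: 0.0129
```

```bash
python3 snap.py w6
```

```text
('clock', 6.6) ('position', [0.5197, -0.1656, 0.1293]) ('tool_rot', [3.1404, -0.0021, 0.7037]) ('force', [3.9035, 4.1246, 5.0805]) ('moment', [0.6722, -0.9543, 0.0199]) ('grip_width', 0.0129)
```

View pics/w6.png

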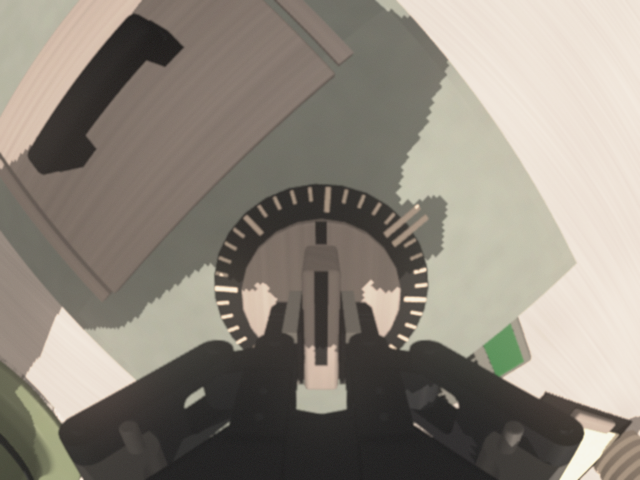

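{"method": "move_arm", "body": {"plan": [[0,0,0,0,0,-0.015],[0,0,0,0,0,-0.014],[0,0,0,0,0,0],[0,0,0,0,0,0],[0,0,0,0,0,0]]}}

```text
clock: 7.15
position: [0.5197, -0.1656, 0.1293]
tool_rot: [3.14, -0.002, 0.794]
force: [3.2, 3.0, 3.8]
grip_width: 0.0131
```

```bash
python3 snap.py w7; python3 - <<'E'
from h import *
rect('w7',.113,.458,.578,-.226,-.106,.0002,'pics/r7.png')
E
```

```text
('clock', 7.15) ('position', [0.5197, -0.1656, 0.1293]) ('tool_rot', [3.1403, -0.0018, 0.7936]) ('force', [3.2085, 3.0253, 3.8183]) ('moment', [0.6372, -0.9113, -0.063]) ('grip_width', 0.0131)
```

View pics/r7.png

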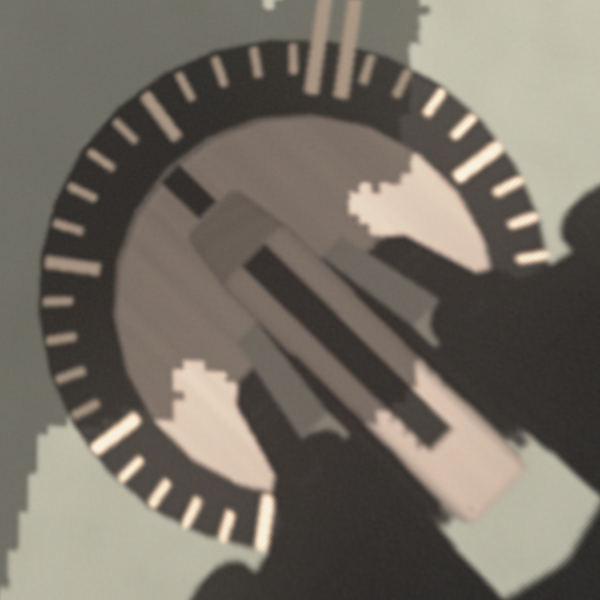

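The pointer dash lines up with the first mark left of 35, so it is on 34. Now right.

{"method": "move_arm", "body": {"plan": [[0,0,0,0,0,0.03],[0,0,0,0,0,0.03],[0,0,0,0,0,0.03],[0,0,0,0,0,0.03],[0,0,0,0,0,0.03]]}}

```text
clock: 7.7
position: [0.5198, -0.1657, 0.1293]
tool_rot: [3.141, -0.002, 0.319]
force: [5.1, 3.7, 1.6]
grip_width: 0.0131
```

{"method": "move_arm", "body": {"plan": [[0,0,0,0,0,0.03],[0,0,0,0,0,0.03],[0,0,0,0,0,0.03],[0,0,0,0,0,0.03],[0,0,0,0,0,0.03]]}}

```text
clock: 8.2
position: [0.5197, -0.1659, 0.1293]
tool_rot: [-3.141, -0.002, -0.153]
force: [5.2, 2.0, 1.9]
grip_width: 0.0129
```

{"method": "move_arm", "body": {"plan": [[0,0,0,0,0,0.03],[0,0,0,0,0,0.03],[0,0,0,0,0,0.03],[0,0,0,0,0,0.03],[0,0,0,0,0,0.03]]}}

```text
clock: 8.7
position: [0.5197, -0.166, 0.1293]
tool_rot: [-3.14, -0.002, -0.624]
force: [4.0, 0.8, 2.3]
grip_width: 0.0127
```

{"method": "move_arm", "body": {"plan": [[0,0,0,0,0,0.02],[0,0,0,0,0,0.02],[0,0,0,0,0,0.01],[0,0,0,0,0,0.01],[0,0,0,0,0,0]]}}

```text
clock: 9.2
position: [0.5196, -0.1661, 0.1293]
tool_rot: [-3.14, -0.002, -0.81]
force: [6.1, 0.3, 6.4]
grip_width: 0.0133
```

```bash
python3 snap.py w8; python3 - <<'E'
from h import *
print(bot.observe()['qpos'])
rect('w8',.113,.458,.578,-.226,-.106,.0002,'pics/r8.png')
E
```

```text
('clock', 9.2) ('position', [0.5196, -0.1661, 0.1293]) ('tool_rot', [-3.1403, -0.0016, -0.8096]) ('force', [6.1177, 0.3467, 6.3511]) ('moment', [0.0573, -1.1192, 0.0102]) ('grip_width', 0.0133)
[ 0.14125155  0.5336262   0.08123027  1.90664459 -0.06424831  0.70175621
 -2.11921494]
```

View pics/r8.png

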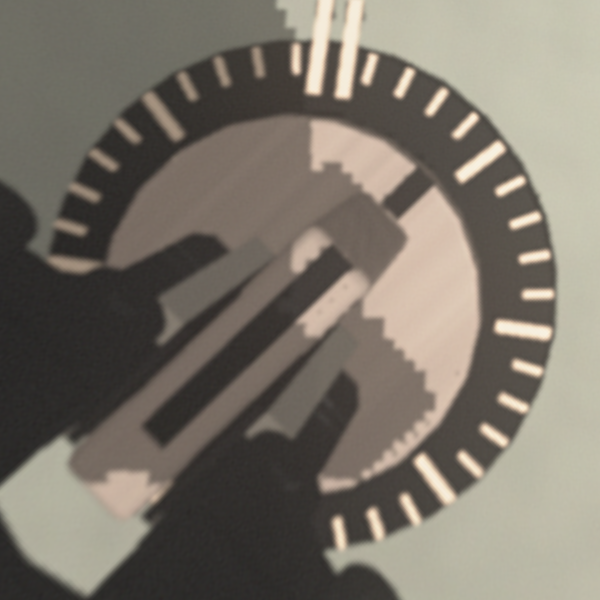

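{"method": "move_arm", "body": {"plan": [[0,0,0,0,0,0.018],[0,0,0,0,0,0.018],[0,0,0,0,0,0],[0,0,0,0,0,0],[0,0,0,0,0,0]]}}

```text
clock: 9.75
position: [0.5196, -0.1661, 0.1293]
tool_rot: [-3.14, -0.001, -0.922]
force: [4.3, 0.8, 4.0]
grip_width: 0.013
```

```bash
python3 snap.py w9; python3 - <<'E'
from h import *
print(bot.observe()['qpos'])
rect('w9',.113,.458,.578,-.226,-.106,.0002,'pics/r9.png')
E
```

```text
('clock', 9.75) ('position', [0.5196, -0.1661, 0.1293]) ('tool_rot', [-3.1401, -0.0014, -0.9216]) ('force', [4.3332, 0.8004, 4.0498]) ('moment', [0.1159, -1.1107, 0.03]) ('grip_width', 0.013)
[ 0.11905676  0.53519437  0.1118125   1.90784795 -0.08869552  0.70123173
 -2.20928816]
```

View pics/r9.png

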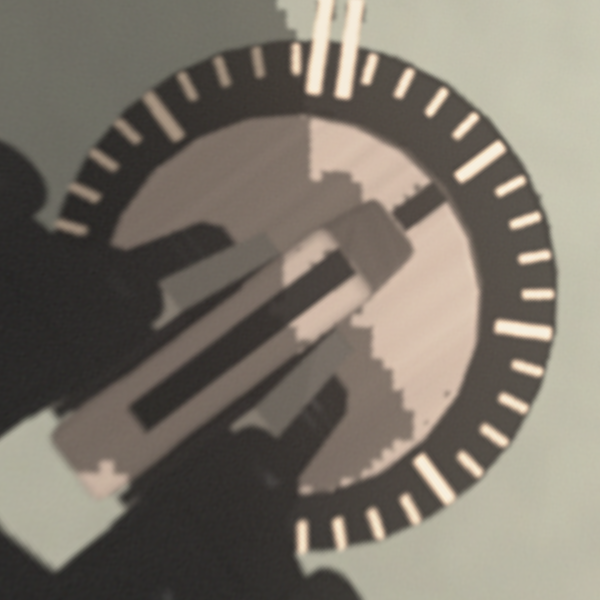

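{"method": "move_arm", "body": {"plan": [[0,0,0,0,0,0],[0,0,0,0,0,0],[0,0,0,0,0,-0.02],[0,0,0,0,0,-0.03],[0,0,0,0,0,-0.03]], "force": 80}}

```text
clock: 10.3
position: [0.5197, -0.166, 0.1294]
tool_rot: [-3.14, -0.002, -0.666]
force: [4.6, 2.1, 5.2]
grip_width: 0.0122
```

{"method": "move_arm", "body": {"plan": [[0,0,0,0,0,-0.02],[0,0,0,0,0,-0.02],[0,0,0,0,0,-0.01],[0,0,0,0,0,0],[0,0,0,0,0,0]]}}

```text
clock: 10.8
position: [0.5197, -0.166, 0.1294]
tool_rot: [-3.14, -0.002, -0.513]
force: [6.1, 1.5, 5.8]
grip_width: 0.012
```

```bash
cat > st.py <<'E'
from workcell import bot
import numpy as np
o=bot.observe();print(*[(k,np.round(o[k],4).tolist()) for k in('clock','position','tool_rot','force','moment','grip_width','joint_efforts')], 'dial',o['tool_rot'][2]+.14)
E
python3 st.py
```

```text
('clock', 10.8) ('position', [0.5197, -0.166, 0.1294]) ('tool_rot', [-3.1405, -0.002, -0.513]) ('force', [6.0881, 1.5186, 5.769]) ('moment', [0.3394, -1.1641, 0.0339]) ('grip_width', 0.012) ('joint_efforts', [2.0598, -80.1881, 4.354, -23.1643, 0.5302, 1.5904, 0.0439]) dial -0.3730119288762458
```

{"method": "move_arm", "body": {"plan": [[0,0,0,0,0,-0.01],[0,0,0,0,0,-0.01],[0,0,0,0,0,-0.01],[0,0,0,0,0,-0.01],[0,0,0,0,0,-0.01]]}}

```text
clock: 11.3
position: [0.5197, -0.1659, 0.1294]
tool_rot: [-3.141, -0.002, -0.355]
force: [6.5, 2.4, 6.8]
grip_width: 0.0124
```

```bash
python3 st.py
```

```text
('clock', 11.3) ('position', [0.5197, -0.1659, 0.1294]) ('tool_rot', [-3.1408, -0.0022, -0.355]) ('force', [6.5053, 2.3944, 6.8326]) ('moment', [0.3124, -1.2756, -0.2645]) ('grip_width', 0.0124) ('joint_efforts', [0.9307, -80.5446, 4.092, -23.1458, 0.5803, 1.7239, -0.5389]) dial -0.21504541113231979
```

{"method": "move_arm", "body": {"plan": [[0,0,0,0,0,-0.005],[0,0,0,0,0,0]]}}

```text
clock: 11.5
position: [0.5198, -0.1659, 0.1294]
tool_rot: [-3.141, -0.002, -0.34]
force: [5.7, 2.3, 6.3]
grip_width: 0.0126
```

```bash
python3 st.py
```

```text
('clock', 11.5) ('position', [0.5198, -0.1659, 0.1294]) ('tool_rot', [-3.1407, -0.0023, -0.34]) ('force', [5.7161, 2.2958, 6.3488]) ('moment', [0.3897, -1.2559, -0.2179]) ('grip_width', 0.0126) ('joint_efforts', [2.1128, -80.5158, 3.4171, -23.1707, 0.8246, 1.7507, 0.5798]) dial -0.19998158482001316
```

{"method": "move_arm", "body": {"plan": [[0,0,0,0,0,0],[0,0,0,0,0,0],[0,0,0,0,0,-0.004],[0,0,0,0,0,0]], "force": 25}}

```text
clock: 11.9
position: [0.5198, -0.166, 0.1294]
tool_rot: [-3.141, -0.002, -0.328]
force: [5.9, 1.6, 6.6]
grip_width: 0.0126
```

```bash
cat > st.py <<'E'
from workcell import bot
import numpy as np
o=bot.observe();print(np.round(o['clock'],2),'F',np.round(o['force'],1),'M',np.round(o['moment'],3),'w',round(o['grip_width'],4),'dial',round(o['tool_rot'][2]+.14,4))
E
python3 st.py
```

```text
11.9 F [5.9 1.6 6.6] M [ 0.313 -1.204 -0.154] w 0.0126 dial -0.1876
```

{"method": "move_arm", "body": {"plan": [[0,0,0,0,0,-0.004]]}}

```text
clock: 12.0
position: [0.5197, -0.1659, 0.1294]
tool_rot: [-3.141, -0.002, -0.315]
force: [5.2, 2.8, 6.1]
grip_width: 0.0124
```

```bash
python3 st.py
```

```text
12.0 F [5.2 2.8 6.1] M [ 0.309 -1.27  -0.273] w 0.0124 dial -0.1755
```

{"method": "move_arm", "body": {"plan": [[0,0,0,0,0,-0.004]]}}

```text
clock: 12.1
position: [0.5198, -0.1659, 0.1294]
tool_rot: [-3.141, -0.002, -0.302]
force: [6.6, 2.4, 6.2]
grip_width: 0.0125
```

```bash
python3 st.py
```

```text
12.1 F [6.6 2.4 6.2] M [ 0.33  -1.247 -0.315] w 0.0125 dial -0.1624
```

{"method": "move_arm", "body": {"plan": [[0,0,0,0,0,-0.004]]}}

```text
clock: 12.2
position: [0.5197, -0.1659, 0.1294]
tool_rot: [-3.141, -0.002, -0.29]
force: [6.2, 2.4, 5.8]
grip_width: 0.0123
```

```bash
python3 st.py
```

```text
12.2 F [6.2 2.4 5.8] M [ 0.354 -1.306 -0.358] w 0.0123 dial -0.1498
```

{"method": "move_arm", "body": {"plan": [[0,0,0,0,0,-0.004]]}}

```text
clock: 12.3
position: [0.5198, -0.1659, 0.1294]
tool_rot: [-3.141, -0.002, -0.277]
force: [5.8, 1.8, 6.4]
grip_width: 0.012
```

```bash
python3 st.py
```

```text
12.3 F [5.8 1.8 6.4] M [ 0.366 -1.244 -0.289] w 0.012 dial -0.1373
```

{"method": "move_arm", "body": {"plan": [[0,0,0,0,0,-0.004]]}}

```text
clock: 12.4
position: [0.5197, -0.1659, 0.1294]
tool_rot: [-3.141, -0.002, -0.265]
force: [5.4, 2.9, 6.3]
grip_width: 0.0124
```

```bash
python3 st.py
```

```text
12.4 F [5.4 2.9 6.3] M [ 0.387 -1.279 -0.25 ] w 0.0124 dial -0.1247
```

{"method": "move_arm", "body": {"plan": [[0,0,0,0,0,-0.004]]}}

```text
clock: 12.5
position: [0.5197, -0.1659, 0.1294]
tool_rot: [-3.141, -0.002, -0.252]
force: [5.5, 1.9, 6.4]
grip_width: 0.0124
```

```bash
python3 st.py
```

```text
12.5 F [5.5 1.9 6.4] M [ 0.307 -1.268 -0.282] w 0.0124 dial -0.1122
```

{"method": "move_arm", "body": {"plan": [[0,0,0,0,0,-0.004]]}}

```text
clock: 12.6
position: [0.5198, -0.1659, 0.1294]
tool_rot: [-3.141, -0.002, -0.24]
force: [5.3, 2.2, 5.6]
grip_width: 0.0125
```

```bash
python3 st.py
```

```text
12.6 F [5.3 2.2 5.6] M [ 0.404 -1.324 -0.284] w 0.0125 dial -0.0995
```

{"method": "move_arm", "body": {"plan": [[0,0,0,0,0,-0.004]]}}

```text
clock: 12.7
position: [0.5197, -0.1659, 0.1294]
tool_rot: [-3.141, -0.002, -0.227]
force: [5.5, 1.8, 6.6]
grip_width: 0.0125
```

```bash
python3 st.py
```

```text
12.7 F [5.5 1.8 6.6] M [ 0.451 -1.312 -0.336] w 0.0125 dial -0.087
```

{"method": "move_arm", "body": {"plan": [[0,0,0,0,0,-0.004]]}}

```text
clock: 12.8
position: [0.5198, -0.1659, 0.1294]
tool_rot: [-3.141, -0.002, -0.214]
force: [4.9, 2.4, 6.1]
grip_width: 0.0124
```

```bash
python3 st.py
```

```text
12.8 F [4.9 2.4 6.1] M [ 0.385 -1.324 -0.268] w 0.0124 dial -0.0745
```

{"method": "move_arm", "body": {"plan": [[0,0,0,0,0,-0.004]]}}

```text
clock: 12.9
position: [0.5198, -0.1659, 0.1294]
tool_rot: [-3.141, -0.002, -0.202]
force: [6.1, 2.1, 5.8]
grip_width: 0.0124
```

```bash
python3 st.py
```

```text
12.9 F [6.1 2.1 5.8] M [ 0.362 -1.346 -0.272] w 0.0124 dial -0.0619
```

{"method": "move_arm", "body": {"plan": [[0,0,0,0,0,-0.004]]}}

```text
clock: 13.0
position: [0.5198, -0.1659, 0.1294]
tool_rot: [-3.141, -0.002, -0.189]
force: [5.6, 2.5, 5.9]
grip_width: 0.0123
```

```bash
python3 st.py
```

```text
13.0 F [5.6 2.5 5.9] M [ 0.385 -1.264 -0.307] w 0.0123 dial -0.0493
```

{"method": "move_arm", "body": {"plan": [[0,0,0,0,0,-0.004]]}}

```text
clock: 13.1
position: [0.5198, -0.1659, 0.1294]
tool_rot: [-3.141, -0.002, -0.177]
force: [6.3, 2.6, 6.2]
grip_width: 0.0117
```

```bash
python3 st.py
```

```text
13.1 F [6.3 2.6 6.2] M [ 0.37  -1.314 -0.297] w 0.0117 dial -0.0367
```

{"method": "move_arm", "body": {"plan": [[0,0,0,0,0,-0.004]]}}

```text
clock: 13.2
position: [0.5198, -0.1659, 0.1294]
tool_rot: [-3.141, -0.002, -0.164]
force: [5.6, 1.4, 5.1]
grip_width: 0.0124
```

```bash
python3 st.py
```

```text
13.2 F [5.6 1.4 5.1] M [ 0.369 -1.238 -0.299] w 0.0124 dial -0.0242
```

{"method": "move_arm", "body": {"plan": [[0,0,0,0,0,-0.004]]}}

```text
clock: 13.3
position: [0.5198, -0.1659, 0.1294]
tool_rot: [-3.141, -0.002, -0.152]
force: [5.9, 2.1, 6.0]
grip_width: 0.0121
```

```bash
python3 st.py
```

```text
13.3 F [5.9 2.1 6. ] M [ 0.364 -1.344 -0.336] w 0.0121 dial -0.0116
```

{"method": "move_arm", "body": {"plan": [[0,0,0,0,0,-0.004]]}}

```text
clock: 13.4
position: [0.5198, -0.1659, 0.1294]
tool_rot: [-3.141, -0.002, -0.139]
force: [5.8, 2.5, 5.8]
grip_width: 0.0124
```

```bash
python3 st.py
```

```text
13.4 F [5.8 2.5 5.8] M [ 0.402 -1.325 -0.331] w 0.0124 dial 0.001
```

{"method": "move_arm", "body": {"plan": [[0,0,0,0,0,-0.004]]}}

```text
clock: 13.5
position: [0.5198, -0.1659, 0.1294]
tool_rot: [-3.141, -0.002, -0.126]
force: [6.3, 2.9, 6.4]
grip_width: 0.0125
```

```bash
python3 st.py; python3 snap.py w10; python3 - <<'E'
from h import *
rect('w10',.113,.458,.578,-.226,-.106,.0002,'pics/r10.png')
E
```

```text
13.5 F [6.3 2.9 6.4] M [ 0.381 -1.286 -0.25 ] w 0.0125 dial 0.0136
('clock', 13.5) ('position', [0.5198, -0.1659, 0.1294]) ('tool_rot', [-3.1412, -0.0024, -0.1264]) ('force', [6.2716, 2.8557, 6.444]) ('moment', [0.3814, -1.2856, -0.2495]) ('grip_width', 0.0125)
```

View pics/r10.png

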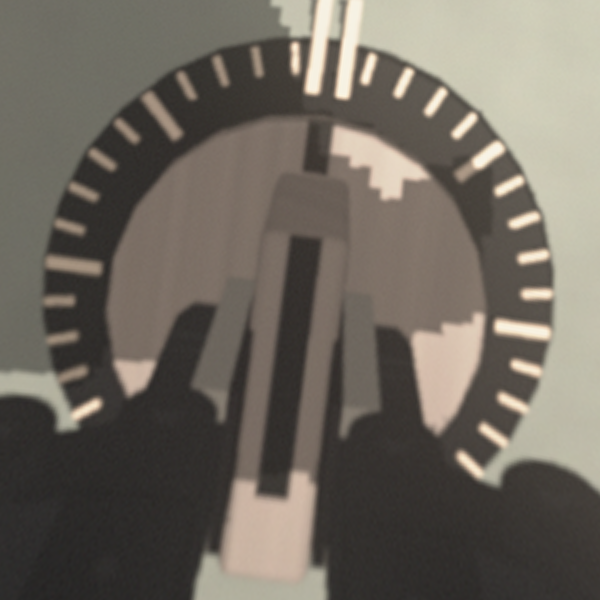

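No slip: the dash is at (318,146), just short of the zero bars' middle line. Continuing.

{"method": "move_arm", "body": {"plan": [[0,0,0,0,0,-0.004]]}}

```text
clock: 13.65
position: [0.5198, -0.1659, 0.1294]
tool_rot: [-3.141, -0.002, -0.114]
force: [6.7, 2.2, 6.8]
grip_width: 0.0124
```

```bash
python3 st.py
```

```text
13.65 F [6.7 2.2 6.8] M [ 0.346 -1.319 -0.292] w 0.0124 dial 0.0258
```

{"method": "move_arm", "body": {"plan": [[0,0,0,0,0,-0.004]]}}

```text
clock: 13.75
position: [0.5198, -0.1659, 0.1294]
tool_rot: [-3.141, -0.003, -0.101]
force: [6.3, 3.1, 6.8]
grip_width: 0.0123
```

```bash
python3 st.py
```

```text
13.75 F [6.3 3.1 6.8] M [ 0.395 -1.274 -0.266] w 0.0123 dial 0.0386
```

{"method": "move_arm", "body": {"plan": [[0,0,0,0,0,-0.004]]}}

```text
clock: 13.85
position: [0.5198, -0.1659, 0.1294]
tool_rot: [-3.141, -0.002, -0.089]
force: [6.2, 3.4, 6.3]
grip_width: 0.0121
```

```bash
python3 st.py
```

```text
13.85 F [6.2 3.4 6.3] M [ 0.386 -1.335 -0.351] w 0.0121 dial 0.0513
```

{"method": "move_arm", "body": {"plan": [[0,0,0,0,0,-0.004]]}}

```text
clock: 13.95
position: [0.5198, -0.1659, 0.1294]
tool_rot: [-3.141, -0.003, -0.076]
force: [5.9, 2.2, 6.5]
grip_width: 0.0124
```

```bash
python3 st.py
```

```text
13.95 F [5.9 2.2 6.5] M [ 0.389 -1.295 -0.281] w 0.0124 dial 0.0638
```

{"method": "move_arm", "body": {"plan": [[0,0,0,0,0,-0.004]]}}

```text
clock: 14.05
position: [0.5198, -0.1659, 0.1294]
tool_rot: [-3.141, -0.002, -0.064]
force: [5.4, 2.1, 6.3]
grip_width: 0.0122
```

```bash
python3 st.py
```

```text
14.05 F [5.4 2.1 6.3] M [ 0.394 -1.333 -0.288] w 0.0122 dial 0.0764
```

{"method": "move_arm", "body": {"plan": [[0,0,0,0,0,-0.004]]}}

```text
clock: 14.15
position: [0.5198, -0.1658, 0.1294]
tool_rot: [-3.141, -0.002, -0.051]
force: [6.6, 2.1, 6.6]
grip_width: 0.0121
```

```bash
python3 st.py
```

```text
14.15 F [6.6 2.1 6.6] M [ 0.43  -1.318 -0.262] w 0.0121 dial 0.089
```

{"method": "move_arm", "body": {"plan": [[0,0,0,0,0,-0.004]]}}

```text
clock: 14.25
position: [0.5198, -0.1659, 0.1294]
tool_rot: [-3.141, -0.003, -0.038]
force: [5.8, 2.2, 5.8]
grip_width: 0.0124
```

```bash
python3 st.py
```

```text
14.25 F [5.8 2.2 5.8] M [ 0.457 -1.358 -0.283] w 0.0124 dial 0.1015
```

{"method": "move_arm", "body": {"plan": [[0,0,0,0,0,-0.004]]}}

```text
clock: 14.35
position: [0.5198, -0.1659, 0.1294]
tool_rot: [-3.141, -0.003, -0.026]
force: [6.4, 2.4, 6.1]
grip_width: 0.0125
```

```bash
python3 st.py
```

```text
14.35 F [6.4 2.4 6.1] M [ 0.42  -1.251 -0.323] w 0.0125 dial 0.1141
```

{"method": "move_arm", "body": {"plan": [[0,0,0,0,0,-0.004]]}}

```text
clock: 14.45
position: [0.5198, -0.1658, 0.1294]
tool_rot: [-3.141, -0.002, -0.013]
force: [6.0, 2.7, 6.2]
grip_width: 0.0123
```

```bash
python3 st.py
```

```text
14.45 F [6.  2.7 6.2] M [ 0.431 -1.365 -0.287] w 0.0123 dial 0.1267
```

{"method": "move_arm", "body": {"plan": [[0,0,0,0,0,-0.004]]}}

```text
clock: 14.55
position: [0.5198, -0.1658, 0.1294]
tool_rot: [-3.141, -0.002, -0.001]
force: [5.6, 2.0, 6.0]
grip_width: 0.0123
```

```bash
python3 st.py
```

```text
14.55 F [5.6 2.  6. ] M [ 0.456 -1.37  -0.273] w 0.0123 dial 0.1392
```

{"method": "move_arm", "body": {"plan": [[0,0,0,0,0,-0.004]]}}

```text
clock: 14.65
position: [0.5198, -0.1658, 0.1294]
tool_rot: [-3.141, -0.002, 0.012]
force: [5.8, 2.6, 6.7]
grip_width: 0.0124
```

```bash
python3 st.py
```

```text
14.65 F [5.8 2.6 6.7] M [ 0.433 -1.319 -0.315] w 0.0124 dial 0.1518
```

{"method": "move_arm", "body": {"plan": [[0,0,0,0,0,-0.004]]}}

```text
clock: 14.75
position: [0.5198, -0.1658, 0.1294]
tool_rot: [-3.142, -0.003, 0.024]
force: [5.9, 3.2, 5.5]
grip_width: 0.0125
```

```bash
python3 st.py
```

```text
14.75 F [5.9 3.2 5.5] M [ 0.44  -1.324 -0.272] w 0.0125 dial 0.1644
```

{"method": "move_arm", "body": {"plan": [[0,0,0,0,0,-0.004]]}}

```text
clock: 14.85
position: [0.5198, -0.1658, 0.1294]
tool_rot: [-3.142, -0.002, 0.037]
force: [6.1, 3.8, 6.6]
grip_width: 0.0121
```

```bash
python3 st.py
```

```text
14.85 F [6.1 3.8 6.6] M [ 0.498 -1.313 -0.285] w 0.0121 dial 0.177
```

{"method": "move_arm", "body": {"plan": [[0,0,0,0,0,-0.004]]}}

```text
clock: 14.95
position: [0.5198, -0.1658, 0.1294]
tool_rot: [-3.142, -0.003, 0.05]
force: [5.5, 3.0, 6.1]
grip_width: 0.0122
```

```bash
python3 st.py
```

```text
14.95 F [5.5 3.  6.1] M [ 0.437 -1.314 -0.323] w 0.0122 dial 0.1895
```

{"method": "move_arm", "body": {"plan": [[0,0,0,0,0,-0.004]]}}

```text
clock: 15.05
position: [0.5198, -0.1658, 0.1294]
tool_rot: [3.142, -0.002, 0.062]
force: [6.3, 2.2, 6.8]
grip_width: 0.012
```

```bash
python3 st.py
```

```text
15.05 F [6.3 2.2 6.8] M [ 0.414 -1.312 -0.265] w 0.012 dial 0.2021
```

{"method": "move_arm", "body": {"plan": [[0,0,0,0,0,-0.004]]}}

```text
clock: 15.15
position: [0.5198, -0.1658, 0.1294]
tool_rot: [3.142, -0.002, 0.075]
force: [6.0, 3.1, 5.7]
grip_width: 0.0124
```

```bash
python3 st.py
```

```text
15.15 F [6.  3.1 5.7] M [ 0.464 -1.319 -0.235] w 0.0124 dial 0.2147
```

{"method": "move_arm", "body": {"plan": [[0,0,0,0,0,-0.004]]}}

```text
clock: 15.25
position: [0.5198, -0.1658, 0.1294]
tool_rot: [3.142, -0.002, 0.087]
force: [5.7, 3.5, 6.4]
grip_width: 0.0125
```

```bash
python3 st.py
```

```text
15.25 F [5.7 3.5 6.4] M [ 0.486 -1.408 -0.297] w 0.0125 dial 0.2272
```

{"method": "move_arm", "body": {"plan": [[0,0,0,0,0,-0.004]]}}

```text
clock: 15.35
position: [0.5198, -0.1658, 0.1294]
tool_rot: [3.142, -0.002, 0.1]
force: [6.0, 3.0, 5.9]
grip_width: 0.0121
```

```bash
python3 st.py
```

```text
15.35 F [6.  3.  5.9] M [ 0.502 -1.368 -0.249] w 0.0121 dial 0.2399
```

{"method": "move_arm", "body": {"plan": [[0,0,0,0,0,-0.004]]}}

```text
clock: 15.45
position: [0.5198, -0.1658, 0.1294]
tool_rot: [3.141, -0.002, 0.112]
force: [6.2, 2.7, 6.0]
grip_width: 0.0121
```

```bash
python3 st.py
```

```text
15.45 F [6.2 2.7 6. ] M [ 0.514 -1.338 -0.32 ] w 0.0121 dial 0.2523
```

{"method": "move_arm", "body": {"plan": [[0,0,0,0,0,-0.004]]}}

```text
clock: 15.55
position: [0.5198, -0.1657, 0.1294]
tool_rot: [3.142, -0.002, 0.125]
force: [6.3, 2.6, 5.8]
grip_width: 0.0122
```

```bash
python3 st.py
```

```text
15.55 F [6.3 2.6 5.8] M [ 0.508 -1.364 -0.298] w 0.0122 dial 0.265
```

{"method": "move_arm", "body": {"plan": [[0,0,0,0,0,-0.004]]}}

```text
clock: 15.65
position: [0.5198, -0.1658, 0.1294]
tool_rot: [3.141, -0.003, 0.137]
force: [6.5, 3.7, 5.8]
grip_width: 0.0123
```

```bash
python3 st.py
```

```text
15.65 F [6.5 3.7 5.8] M [ 0.572 -1.359 -0.246] w 0.0123 dial 0.2775
```

{"method": "move_arm", "body": {"plan": [[0,0,0,0,0,-0.004]]}}

```text
clock: 15.75
position: [0.5198, -0.1658, 0.1294]
tool_rot: [3.141, -0.003, 0.15]
force: [6.4, 2.9, 6.3]
grip_width: 0.0123
```

```bash
python3 st.py; python3 snap.py w11;  python3 - <<'E'
from h import *
rect('w11',.113,.458,.578,-.226,-.106,.0002,'pics/r11.png')
E
```

```text
15.75 F [6.4 2.9 6.3] M [ 0.516 -1.372 -0.29 ] w 0.0123 dial 0.2901
('clock', 15.75) ('position', [0.5198, -0.1658, 0.1294]) ('tool_rot', [3.1414, -0.0025, 0.1501]) ('force', [6.3839, 2.8647, 6.2864]) ('moment', [0.5162, -1.3725, -0.2899]) ('grip_width', 0.0123)
```

View pics/r11.png

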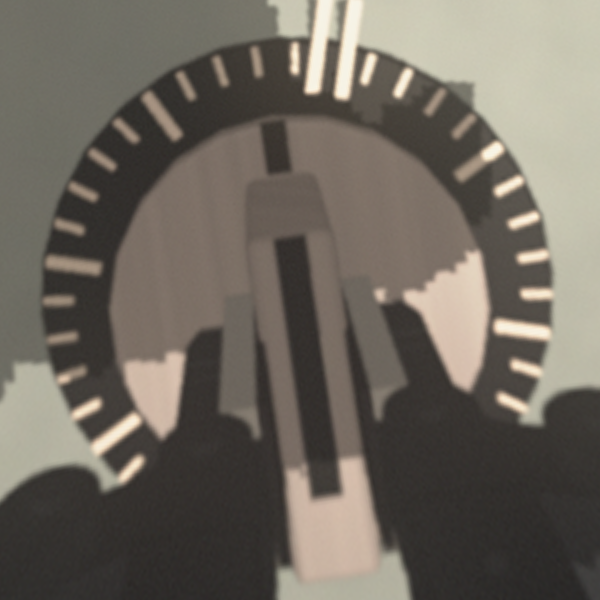

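The dial is still following: the dash at (275,147) is about 0.3 rad past zero. No stop yet.

{"method": "move_arm", "body": {"plan": [[0,0,0,0,0,-0.004]]}}

```text
clock: 15.9
position: [0.5198, -0.1658, 0.1294]
tool_rot: [3.141, -0.002, 0.162]
force: [6.0, 3.7, 5.8]
grip_width: 0.0124
```

```bash
python3 st.py
```

```text
15.9 F [6.  3.7 5.8] M [ 0.551 -1.336 -0.294] w 0.0124 dial 0.3023
```

{"method": "move_arm", "body": {"plan": [[0,0,0,0,0,-0.004]]}}

```text
clock: 16.0
position: [0.5198, -0.1658, 0.1294]
tool_rot: [3.141, -0.002, 0.175]
force: [6.4, 2.9, 5.3]
grip_width: 0.0126
```

```bash
python3 st.py
```

```text
16.0 F [6.4 2.9 5.3] M [ 0.538 -1.302 -0.35 ] w 0.0126 dial 0.3152
```

{"method": "move_arm", "body": {"plan": [[0,0,0,0,0,-0.004]]}}

```text
clock: 16.1
position: [0.5198, -0.1658, 0.1294]
tool_rot: [3.141, -0.002, 0.188]
force: [5.5, 2.5, 6.7]
grip_width: 0.0125
```

```bash
python3 st.py
```

```text
16.1 F [5.5 2.5 6.7] M [ 0.536 -1.362 -0.318] w 0.0125 dial 0.3278
```

{"method": "move_arm", "body": {"plan": [[0,0,0,0,0,-0.004]]}}

```text
clock: 16.2
position: [0.5198, -0.1658, 0.1294]
tool_rot: [3.141, -0.002, 0.2]
force: [7.1, 3.2, 6.8]
grip_width: 0.0123
```

```bash
python3 st.py
```

```text
16.2 F [7.1 3.2 6.8] M [ 0.559 -1.395 -0.345] w 0.0123 dial 0.3403
```

{"method": "move_arm", "body": {"plan": [[0,0,0,0,0,-0.003]]}}

```text
clock: 16.3
position: [0.5198, -0.1658, 0.1294]
tool_rot: [3.141, -0.003, 0.21]
force: [5.5, 3.7, 6.1]
grip_width: 0.0128
```

```bash
python3 st.py
```

```text
16.3 F [5.5 3.7 6.1] M [ 0.502 -1.395 -0.336] w 0.0128 dial 0.3497
```

{"method": "move_arm", "body": {"plan": [[0,0,0,0,0,-0.003]]}}

```text
clock: 16.4
position: [0.5198, -0.1658, 0.1294]
tool_rot: [3.141, -0.003, 0.219]
force: [5.6, 2.5, 6.3]
grip_width: 0.0123
```

```bash
python3 st.py
```

```text
16.4 F [5.6 2.5 6.3] M [ 0.562 -1.366 -0.358] w 0.0123 dial 0.3589
```

{"method": "move_arm", "body": {"plan": [[0,0,0,0,0,-0.003]]}}

```text
clock: 16.5
position: [0.5198, -0.1658, 0.1294]
tool_rot: [3.141, -0.003, 0.228]
force: [5.4, 3.3, 6.0]
grip_width: 0.0122
```

```bash
python3 st.py; python3 snap.py w12;python3 st.py;  python3 - <<'E'
from h import *
a=rect('w11',.151,.478,.558,-.206,-.126,.0002,'pics/tmp.png')
b=rect('w12',.151,.478,.558,-.206,-.126,.0002,'pics/tmp.png')
# crop raw
c=[cv2.imread(f'pics/{n}.png')[170:400,210:430] for n in('w11','w12')]
cv2.imwrite('pics/c12.png',cv2.resize(np.hstack(c),None,fx=1.8,fy=1.8,interpolation=cv2.INTER_CUBIC))
E
```

```text
16.5 F [5.4 3.3 6. ] M [ 0.562 -1.373 -0.435] w 0.0122 dial 0.3684
('clock', 16.5) ('position', [0.5198, -0.1658, 0.1294]) ('tool_rot', [3.1413, -0.0025, 0.2284]) ('force', [5.3576, 3.2577, 5.956]) ('moment', [0.5618, -1.373, -0.4353]) ('grip_width', 0.0122)
16.55 F [6.2 2.7 5.5] M [ 0.616 -1.315 -0.335] w 0.0125 dial 0.3689
```

View pics/c12.png

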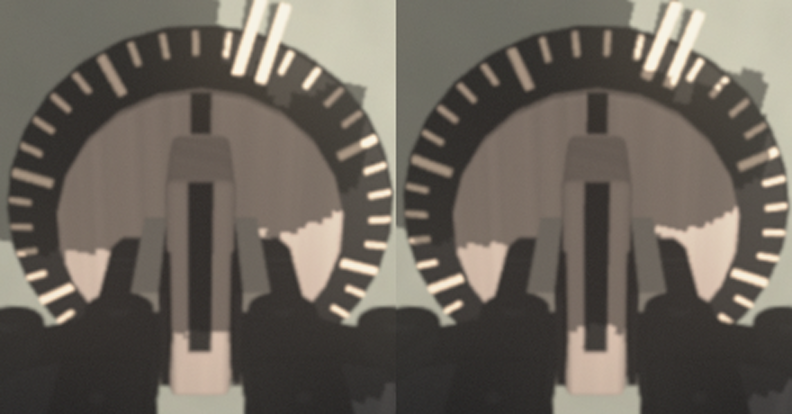

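{"method": "move_arm", "body": {"plan": [[0,0,0,0,0,-0.002]]}}

```text
clock: 16.65
position: [0.5198, -0.1658, 0.1294]
tool_rot: [3.141, -0.003, 0.234]
force: [6.3, 2.9, 6.1]
grip_width: 0.0121
```

```bash
python3 st.py
```

```text
16.65 F [6.3 2.9 6.1] M [ 0.568 -1.383 -0.505] w 0.0121 dial 0.3742
```

{"method": "move_arm", "body": {"plan": [[0,0,0,0,0,0]]}}

```text
clock: 16.75
position: [0.5198, -0.1657, 0.1294]
tool_rot: [3.141, -0.003, 0.234]
force: [7.2, 1.6, 5.5]
grip_width: 0.0125
```

```bash
python3 st.py
```

```text
16.75 F [7.2 1.6 5.5] M [ 0.529 -1.418 -0.375] w 0.0125 dial 0.3745
```

Torque has climbed from a steady 0.3 to 0.4–0.5 N m at about +0.37, within the expected stop range. That is the stop, so I'll release and rise.

{"method": "move_arm", "body": {"plan": [[0,0,0,0,0,0],[0,0,0,0,0,0],[0,0,0,0,0,0],[0,0,0,0,0,0],[0,0,0,0,0,0]], "claw": -1}}

```text
clock: 17.25
position: [0.5184, -0.1661, 0.1287]
tool_rot: [-3.141, 0.0, 0.234]
force: [0.7, -0.1, -0.6]
grip_width: 0.0833
```

{"method": "move_arm", "body": {"plan": [[0,0,0,0,0,0],[0,0,-0.6,0,0,0],[0,0,-0.8,0,0,0],[0,0,-0.8,0,0,0],[0,0,-0.8,0,0,0]]}}

```text
clock: 17.75
position: [0.5185, -0.1661, 0.2046]
tool_rot: [-3.141, 0.0, 0.234]
force: [0.0, 0.3, 0.4]
grip_width: 0.0854
```

```bash
python3 snap.py w13; python3 - <<'E'
from h import *
rect('w13',.113,.458,.578,-.226,-.106,.0002,'pics/r13.png')
E
```

```text
('clock', 17.75) ('position', [0.5185, -0.1661, 0.2046]) ('tool_rot', [-3.1415, 0.0002, 0.2339]) ('force', [0.046, 0.2842, 0.3848]) ('moment', [0.0232, 0.0331, -0.0026]) ('grip_width', 0.0854)
```

View pics/w13.png

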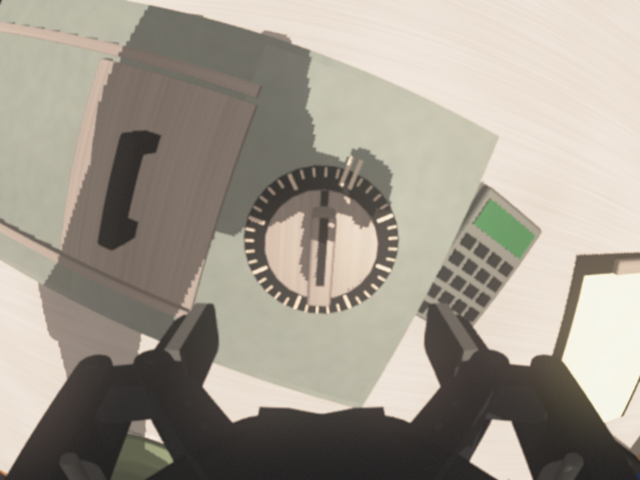

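View pics/r13.png

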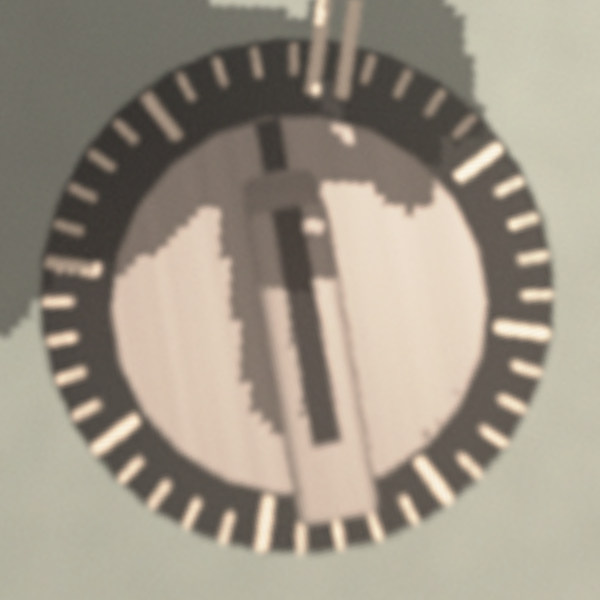

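{"method": "move_arm", "body": {"plan": [[0,0,0,0,0,0.04],[0,0,0,0,0,0.04],[0,0,0,0,0,0.039],[0,0,0,0,0,0]]}}

```text
clock: 18.2
position: [0.5186, -0.166, 0.2037]
tool_rot: [3.141, 0.0, -0.142]
force: [0.8, 0.6, 0.4]
grip_width: 0.0852
```

{"method": "move_arm", "body": {"plan": [[-0.17,-0.8,0,0,0,0],[0,-0.8,0,0,0,0],[0,-0.8,0,0,0,0],[0,-0.8,0,0,0,0],[0,-0.8,0,0,0,0]]}}

```text
clock: 18.7
position: [0.5284, -0.0657, 0.2037]
tool_rot: [3.142, 0.0, -0.136]
force: [0.3, -1.2, 0.3]
grip_width: 0.0858
```

{"method": "move_arm", "body": {"plan": [[0,-0.6,0,0,0,0],[0,-0.46,0,0,0,0],[0,0,0,0,0,0]]}}

```text
clock: 19.0
position: [0.5322, -0.039, 0.2038]
tool_rot: [-3.141, 0.0, -0.137]
force: [-0.1, 0.8, 1.2]
grip_width: 0.0854
```

```bash
python3 snap.py w14; python3 - <<'E'
from h import *
rect('w14',.152,.475,.595,-.1,.02,.0002,'pics/r14.png')
E
```

```text
('clock', 19.0) ('position', [0.5322, -0.039, 0.2038]) ('tool_rot', [-3.1412, 0.0, -0.1371]) ('force', [-0.074, 0.8346, 1.168]) ('moment', [-0.0062, -0.0356, -0.0281]) ('grip_width', 0.0854)
```

View pics/w14.png

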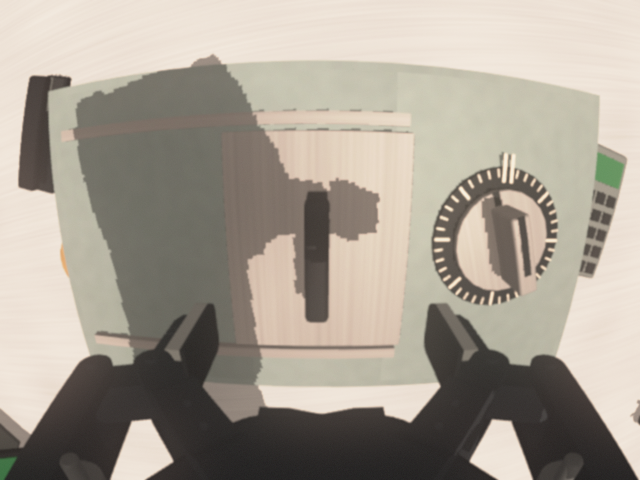

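View pics/r14.png

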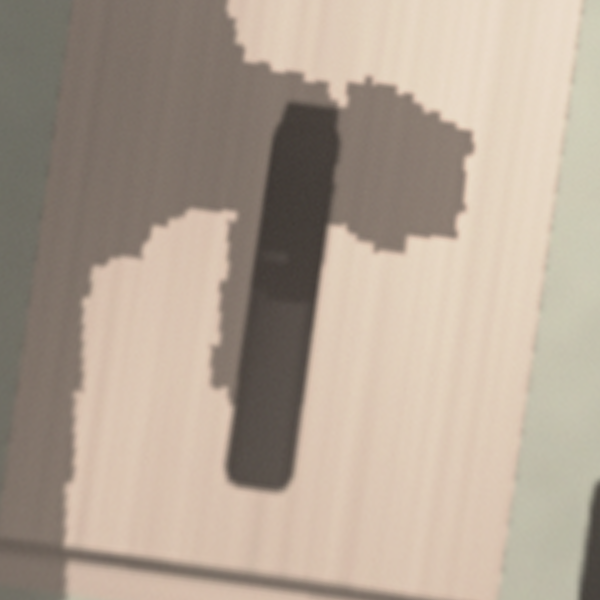

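The handle is centred at about (0.5346, -0.0368), 13.6 mm wide on the 0.152 m plane, so its height checks out. I'll go down and grip it.

{"method": "move_arm", "body": {"plan": [[0.07,-0.08,0.4,0,0,0],[0,0,0.7,0,0,0],[0,0,0.7,0,0,0],[0,0,0.7,0,0,0],[0,0,0.6,0,0,0]]}}

```text
clock: 19.55
position: [0.5337, -0.0394, 0.1247]
tool_rot: [3.141, 0.001, -0.141]
force: [0.1, -0.7, -0.5]
grip_width: 0.0856
```

{"method": "move_arm", "body": {"plan": [[0,0,0,0,0,0],[0,0,0,0,0,0]]}}

```text
clock: 19.75
position: [0.534, -0.039, 0.1262]
tool_rot: [3.141, 0.001, -0.141]
force: [0.3, 0.9, 0.8]
grip_width: 0.0857
```

{"method": "move_arm", "body": {"plan": [[0,0,0,0,0,0],[0,0,0,0,0,0],[0,0,0,0,0,0],[0,0,0,0,0,0],[0,0,0,0,0,0]], "claw": 1, "force": 30}}

```text
clock: 20.25
position: [0.5345, -0.0366, 0.1267]
tool_rot: [-3.139, -0.001, -0.139]
force: [-6.0, 20.7, 9.4]
grip_width: 0.0129
```

{"method": "move_arm", "body": {"plan": [[0,0,0,0,0,0],[0,0,0,0,0,0],[0,0,0,0,0,0]]}}

```text
clock: 20.55
position: [0.5345, -0.0366, 0.1267]
tool_rot: [-3.14, -0.001, -0.138]
force: [-1.4, 10.4, 5.9]
grip_width: 0.0136
```

```bash
python3 st.py; python3 snap.py w15
```

```text
20.55 F [-1.4 10.4  5.9] M [ 2.131  0.231 -0.051] w 0.0136 dial 0.0016
('clock', 20.55) ('position', [0.5345, -0.0366, 0.1267]) ('tool_rot', [-3.1396, -0.0007, -0.1384]) ('force', [-1.3759, 10.3635, 5.8605]) ('moment', [2.1311, 0.2309, -0.051]) ('grip_width', 0.0136)
```

View pics/w15.png

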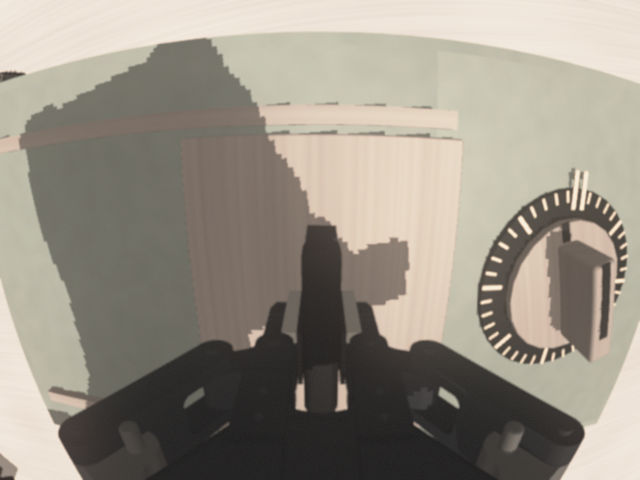

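{"method": "move_arm", "body": {"plan": [[0,-0.15,0,0,0,0],[0,-0.1,0,0,0,0],[0,0,0,0,0,0]]}}

```text
clock: 20.9
position: [0.5351, -0.0322, 0.1267]
tool_rot: [3.142, -0.0, -0.14]
force: [-3.1, 1.2, 7.2]
grip_width: 0.0131
```

```bash
python3 st.py
```

```text
20.9 F [-3.1  1.2  7.2] M [ 0.003  0.397 -0.002] w 0.0131 dial 0.0002
```

{"method": "move_arm", "body": {"plan": [[0,-0.06,0,0,0,0],[0,-0.06,0,0,0,0]]}}

```text
clock: 21.1
position: [0.5354, -0.0298, 0.1267]
tool_rot: [3.141, -0.0, -0.14]
force: [-2.0, -3.4, 7.7]
grip_width: 0.0132
```

```bash
python3 st.py
```

```text
21.1 F [-2.  -3.4  7.7] M [-0.672  0.453 -0.   ] w 0.0132 dial -0.0004
```

{"method": "move_arm", "body": {"plan": [[0,-0.04,0,0,0,0],[0,-0.04,0,0,0,0]]}}

```text
clock: 21.3
position: [0.5357, -0.0278, 0.1267]
tool_rot: [3.141, -0.0, -0.14]
force: [-1.8, -3.4, 6.9]
grip_width: 0.0134
```

{"method": "move_arm", "body": {"plan": [[0,-0.04,0,0,0,0],[0,0,0,0,0,0]]}}

```text
clock: 21.5
position: [0.5359, -0.0266, 0.1267]
tool_rot: [3.141, -0.0, -0.14]
force: [-1.7, -1.1, 7.0]
grip_width: 0.0132
```

{"method": "move_arm", "body": {"plan": [[0,-0.04,0,0,0,0],[0,0,0,0,0,0]]}}

```text
clock: 21.7
position: [0.536, -0.0257, 0.1267]
tool_rot: [3.141, -0.0, -0.14]
force: [-2.3, -1.4, 6.6]
grip_width: 0.0133
```

{"method": "move_arm", "body": {"plan": [[0,-0.06,0,0,0,0],[0,-0.06,0,0,0,0]]}}

```text
clock: 21.9
position: [0.5364, -0.0229, 0.1267]
tool_rot: [3.141, -0.0, -0.14]
force: [-1.9, -2.8, 6.7]
grip_width: 0.0134
```

{"method": "move_arm", "body": {"plan": [[0,-0.08,0,0,0,0],[0,-0.08,0,0,0,0]]}}

```text
clock: 22.1
position: [0.537, -0.0189, 0.1267]
tool_rot: [3.141, -0.0, -0.14]
force: [-2.2, -3.1, 7.5]
grip_width: 0.0132
```

{"method": "move_arm", "body": {"plan": [[0,-0.2,0,0,0,0],[0,-0.2,0,0,0,0],[0,-0.2,0,0,0,0],[0,-0.2,0,0,0,0],[0,-0.2,0,0,0,0]]}}

```text
clock: 22.6
position: [0.5405, 0.006, 0.1267]
tool_rot: [3.141, -0.001, -0.14]
force: [-0.8, -2.6, 6.6]
grip_width: 0.0132
```

The bolt is clear: 43 mm of travel at a 3 N drag. Continuing.

{"method": "move_arm", "body": {"plan": [[0,-0.2,0,0,0,0],[0,-0.2,0,0,0,0],[0,-0.2,0,0,0,0],[0,-0.2,0,0,0,0],[0,-0.2,0,0,0,0]]}}

```text
clock: 23.1
position: [0.5441, 0.0307, 0.1267]
tool_rot: [3.141, -0.001, -0.14]
force: [-1.3, -3.4, 7.0]
grip_width: 0.0139
```

{"method": "move_arm", "body": {"plan": [[0,-0.2,0,0,0,0],[0,-0.2,0,0,0,0],[0,-0.2,0,0,0,0],[0,-0.2,0,0,0,0],[0,-0.2,0,0,0,0]]}}

```text
clock: 23.6
position: [0.5476, 0.0555, 0.1267]
tool_rot: [3.141, -0.001, -0.14]
force: [-0.7, -3.1, 6.3]
grip_width: 0.0135
```

{"method": "move_arm", "body": {"plan": [[0,-0.06,0,0,0,0],[0,-0.06,0,0,0,0],[0,-0.04,0,0,0,0],[0,0,0,0,0,0]]}}

```text
clock: 24.0
position: [0.5482, 0.0596, 0.1267]
tool_rot: [3.141, -0.001, -0.14]
force: [0.1, -2.1, 6.5]
grip_width: 0.0131
```

```bash
python3 st.py
```

```text
24.0 F [ 0.1 -2.1  6.5] M [-0.456  0.134  0.018] w 0.0131 dial -0.0001
```

{"method": "move_arm", "body": {"plan": [[0,-0.05,0,0,0,0],[0,0,0,0,0,0]]}}

```text
clock: 24.2
position: [0.5484, 0.0608, 0.1267]
tool_rot: [3.141, -0.001, -0.14]
force: [-0.7, -1.4, 6.4]
grip_width: 0.0136
```

{"method": "move_arm", "body": {"plan": [[0,-0.05,0,0,0,0],[0,0,0,0,0,0]]}}

```text
clock: 24.4
position: [0.5485, 0.062, 0.1267]
tool_rot: [3.141, -0.001, -0.14]
force: [-1.5, -1.6, 6.3]
grip_width: 0.0132
```

{"method": "move_arm", "body": {"plan": [[0,0,0,0,0,0],[0,0,0,0,0,0],[0,0,0,0,0,0],[0,0,0,0,0,0],[0,0,0,0,0,0]], "claw": -1}}

```text
clock: 24.9
position: [0.5482, 0.0623, 0.1263]
tool_rot: [3.142, 0.0, -0.14]
force: [-0.3, 0.1, 0.6]
grip_width: 0.0842
```

{"method": "move_arm", "body": {"plan": [[0,0,0,0,0,0],[0,0,-0.6,0,0,0],[0,0,-0.8,0,0,0],[0,0,-0.8,0,0,0],[0,0,-0.8,0,0,0]]}}

```text
clock: 25.4
position: [0.5482, 0.0623, 0.2021]
tool_rot: [-3.142, 0.0, -0.14]
force: [0.2, -0.1, 0.1]
grip_width: 0.0855
```

{"method": "move_arm", "body": {"plan": [[0,0,-0.8,0,0,0],[0,0,-0.8,0,0,0],[0,0,0,0,0,0]]}}

```text
clock: 25.7
position: [0.5493, 0.0624, 0.2437]
tool_rot: [-3.14, -0.004, -0.14]
force: [0.1, 1.0, -0.4]
grip_width: 0.0854
```

```bash
python3 snap.py w16; python3 - <<'E'
from workcell import viewer
import cv2
cv2.imwrite('pics/top16.png',viewer.grab_frame('top')[:,:,::-1])
from h import *
rect('w16',.152,.488,.608,0,.12,.0002,'pics/r16.png')
E
```

```text
('clock', 25.7) ('position', [0.5493, 0.0624, 0.2437]) ('tool_rot', [-3.1405, -0.0035, -0.1401]) ('force', [0.1134, 1.0045, -0.391]) ('moment', [-0.0175, -0.0517, -0.0056]) ('grip_width', 0.0854)
```

View pics/w16.png

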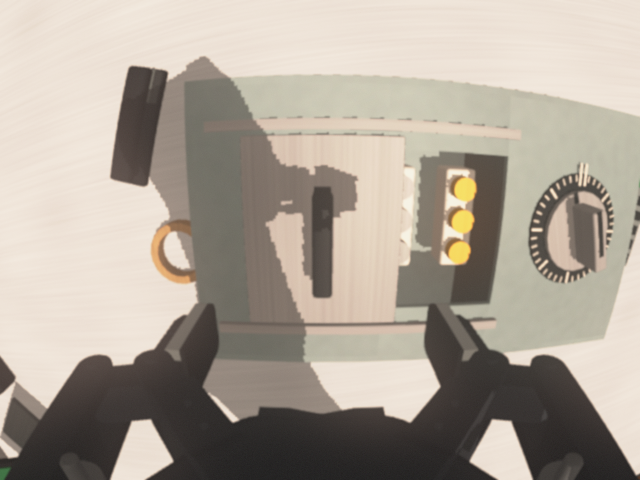

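View pics/r16.png

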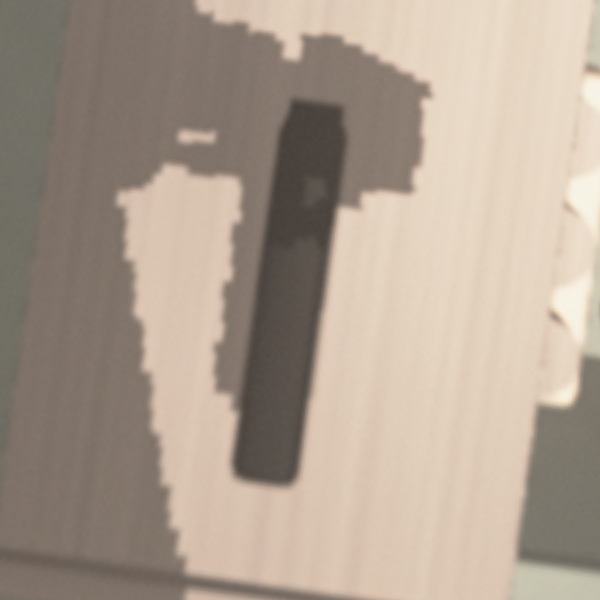

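View pics/top16.png

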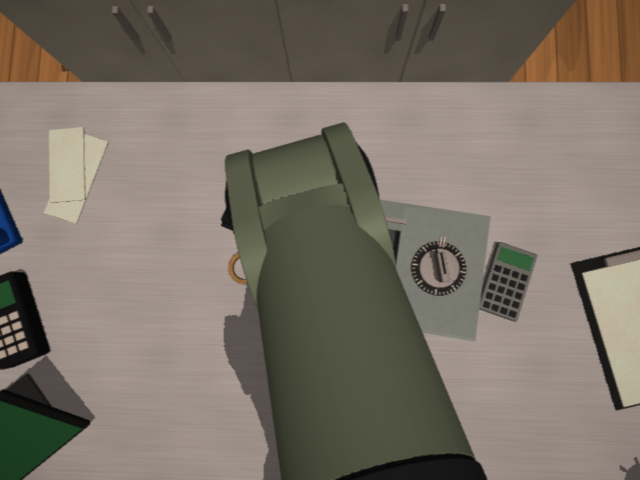

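```bash
python3 -c "
from workcell import workorder;print(workorder.job_done())"
```

```text
the job is handed in; nothing more can be done
None
```

I opened the safe and handed the job in with the robot clock near 26 s of the 72 s allowed. The hand-in gave no verdict.

- **Dial numbers:** I turned left to 34, then right to 5. Images at each stop showed the pointer dash on the mark to within about 0.02 rad.
- **Last turn left:** I went in small steps at a light 25 N grip. Torque held near 0.3 N m while the bolt drew, then rose at the stop. Single readings there were 0.44 and 0.51 N m, settling to about 0.37 N m. The 0.51 touched the roughly 0.5 N m limit, but it was a noisy reading that still included the bolt's drag.
- **Hatch:** It slid past the 8 mm catch with only about 3 N of drag. The last wrist image puts the handle about 100 mm from where it began.
- **Robot at the end:** The gripper is open about 90 mm above the handle, and the tool force is about 1 N or less, which is noise.
- **Bystanders:** The calculator is where it was. The tape and stapler show no sign of having moved, but the arm partly hid them in the last top view and I did not measure their positions again.

One disagreement: with the gripper at the stop, its angle put the dial at +0.37 rad, but after release the image showed about +0.33. The bar probably yielded a little in the pads. The freely sliding hatch shows the bolt was drawn.

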